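Dispenser check: one stroke into the hang-on cup, then onto the balance

ROBOT

A 6-joint arm with a two-finger parallel gripper is mounted at the origin on the work surface. World frame = base frame: x ahead of the robot, y to its left, z up, the work surface at z = 0. Lengths are in m, angles in rad, forces in N, time in s.
With the tool pointing down it reaches from about 0.35 to 0.975 m from the base axis. Payload 4.9 kg.
Tool frame: the origin (TCP) lies midway between the tips of the shut fingers; the grasp point (between the pads) lies manip.tcp_to_grasp behind it (manip.tcp_to_grasp is the distance from the TCP to the grasp point, in m); z points along the fingers, y is the line along which they close (so a half turn about z gives the same grasp; the last joint's range is limited). The gripper opens to 85 mm and grips with 20 to 120 N. Pads are 22 mm wide; open, the fingers measure 114 mm over their backs; the gripper's body (76 mm by 85 mm) begins 54 mm behind the grasp point. The pads swing forward as they close: fully open they stand 13 mm farther back than shut.
Start: joints at [-1.417, 0.053, 1.613, -0, 1.476, -0.119], TCP at [0.168, -0.602, 0.231] pointing down, gripper open.
Joint ranges: [-3.01, 3.01], [-1.01, 2.22], [0.06, 2.58], [-1.02, 4.17], [0.09, 2.62], [-3.14, 3.14]. Speed limits (rad/s): [2.57, 2.57, 3.14, 3.14, 3.14, 3.14].

INTERFACE

Orientations are given as a unit quaternion [w, x, y, z].
In Python, from plant import manip, grab_frame, calibration, job_done gives the robot as it stands.
- The arm moves only by the tool send_rows, never from a script. Its argument "rows" is a list of rows, each an object of numbers: "x", "y", "z": the shift along the tool's x, y, z normalised to -1 to 1, where 1 is 15 cm; "wx", "wy", "wz": the turn, a rotation vector about the tool's x, y, z normalised to -1 to 1, where 1 is pi/4 rad; "hand": the opening, from -1 (shut) to 1 (fully open). In form: [{"x": .., "y": .., "z": .., "wx": .., "wy": .., "wz": .., "hand": ..}, ...]. A call has exactly 10 rows; each row shifts and turns the commanded pose from where the row before left it, along the tool's axes as they then stand; what a row does not reach is not made up. A row lasts 1/12 s, in which the tool goes at most 41.7 mm and 7.16 degrees, less where a joint would pass 70% of its speed; a pose out of reach is approached as far as the arm can. A call with a number of a shift or a turn outside -1 to 1 is refused whole. A call with a gripper value outside its range is refused whole. The fingers move at their own pace and stop on an object; the grip force is fixed at half the most. Time passes only in rows, so rows that do not move let the fingers close, or fill a call up. It gives the time, the measured TCP pose, the force, the opening and the grip force at its end, in the units of the state.
- manip.state(): the state, without advancing time (a new reading comes with each control period).
- grab_frame(name): name is "scene" or "side" or "wrist"; returns the picture (420x560x3 uint8, blue, green, red); there is no depth.
- calibration(name): a dict with "camera_matrix" (3x3 intrinsics, pixels), "k1" (the pictures are not rectified: a ray, as slopes to the right and down, at radius r is drawn at 1 + k1 r^2 times it, then the intrinsics apply), "R" (3x3) and "t" (3): a world point X has camera coordinates R X + t. Camera axes: x right, y down, z forward; pixel columns grow to the right and rows downward; lengths in m; the calibration is good to about 2 mm. A picture is of the moment at which its call begins: read the wrist's pose just before it. calibration takes no time and is no camera call; for the wrist camera it gives the pose at the moment of the call.
- job_done(): hands the job in; it is judged then, once.
The state is a dict: "time": time; "joint_pos": joint angles; "joint_vel": joint speeds; "joint_efforts": joint torques, N m; "tool_pos": TCP position; "tool_rot": TCP orientation; "contact_force": force on the tool from outside, world axes, zero at the start; "ft_torque": the same for the moment, N m; "gripper_width": opening from 0.0 (shut) to 1.0 (fully open); "grasp_force": force on a finger pad.
Only numpy, scipy, OpenCV 4.12 (cv2) and the standard library are available. Lean on these libraries where they do the work, as an engineer would, in place of code of your own. Each camera call takes 0.05 s, during which the arm holds its last target. There are 200 camera calls.

TASK

Check the pump dispenser's dose by weight: lift the steel cup up and off the rail under the glass reagent shelf, bring it straight out clear of the rail, then stand it on the bench with its mouth centred under the pump's spout and let go of it. Press the pump head right down to its stop and let it come fully back up, then stand the cup in the middle of the balance pan and let go. Keep the cup upright, do not drop it or bang it onto the balance, work the pump only with the cup under the spout, and leave the two loose capped bottles and the yellow tube rack where they stand.

Things in the scene. Friction and masses are not known exactly. Their poses are not given: they have to be found in the camera images.
- cup: Loose stainless steel cup, open cylinder 56 mm outside diameter, 75 mm high, 3 mm walls and floor, 90 to 180 g; can be gripped across its diameter. Origin: centre of its underside; z: its axis, up. A flat hook is on its +x side. At the start it hangs by the hook on the rail, on the rail's open front side, leaning about 7 degrees, its foot in towards the rail.
- cup_mouth (a point): Centre of the cup's mouth, on its axis 75 mm above its underside (inside diameter 50 mm).
- cup_hook (a point): Middle of the underside of the hook's bridge, 34 mm from the cup's axis along its +x, 72 mm above its underside. Bridge 24 mm wide, 3 mm thick, top flush with the rim. Its tongue hangs 23 mm lower, 40 to 43 mm from the cup's axis. The rail sits between wall and tongue: the cup must rise at least 25 mm before the tongue clears the rail, then it comes away along the cup's -x.
- rack: Glass reagent shelf with a rail, bolted to the bench. Origin on the bench below the middle of the rail; the rail runs along its y. Its open front, where the cup hangs, looks along its -x (towards the robot's right). Two 25 mm square posts stand 140 mm either side of the middle, behind the rail (x 27 to 53 mm).
- rail (a point): Middle of the rail's top edge, 215 mm above the bench. Flat steel bar 10 mm thick (x of the rack), 25 mm high, 290 mm long.
- shelf_edge (a point): Middle of the lower front edge of the clear glass shelf (aluminium front strip), 312 mm above the bench, 34 mm in front of the rail's middle, right above the cup's axis. Shelf 320 mm wide, 95 mm deep, 12 mm thick, a box and two bottles on it up to 70 mm high. A hand pointing straight down does not fit over the cup: come in slanting from the open front, 30 to 45 degrees from vertical.
- dispenser: Pump dispenser, white bottle 64 mm in diameter with green band, in a rubber foot 72 mm in diameter; fixed to the bench. Origin: centre of the underside, on the pump's axis; z up. Its spout points along its -x. Bottle shoulder 130 mm, collar top 164 mm above the bench.
- pump_top (a point): Centre of the flat top of the blue pump head (disc 34 mm in diameter), on the bottle's axis; 208 mm above the bench when up. It moves with the head.
- outlet (a point): Lower end of the pump's spout, 10 mm thick, 85 mm from the bottle's axis, 173 mm above the bench when the pump is up; moves with the head. The cup stands beneath it, its axis within 20 mm of the outlet seen from above; as the spout is above the cup, the hand has to lean away from the bottle, pointing slantwise towards it, 30 to 45 degrees from vertical.
- pump (a joint): How far the pump head is pressed down, in m: 0 is fully up, 0.018 is its stop. Spring: about 4 N to start it, about 9 N at the stop; it springs back up when let go.
- balance: Top-pan balance, white with green front panel, 220 mm (x) by 190 mm (y), casing 54 mm high, fixed. Its -x is its front. Origin: centre of its underside.
- pan (a point): Centre of the top surface of the balance's round steel pan, 130 mm in diameter, 72 mm above the bench.
- amber_bottle: Bystander: brown glass bottle with red cap, 68 mm in diameter, 130 mm high, loose. Origin: centre of its underside.
- clear_bottle: Bystander: clear glass bottle with blue cap, 68 mm in diameter, 135 mm high, loose. Origin: centre of its underside.
- tube_rack: Bystander: yellow tube rack 75 mm (x) by 125 mm (y), 55 mm high, with three capped tubes, top of caps 82 mm; loose. Origin: centre of its underside.
There are look-alikes about, which are no part of the job. Of the things like the cup, leave any that is red; of the rest the larger one is meant.

How it is judged:
On the way, in this order (a step that is already met when the one before it is completed fails the run):
1. the cup is lifted off the rail in the grip and brought clear of it, out to the front, still at the rail's height (x of cup in the frame of rack below -0.07 m and contact force between cup and rack below 0.05 N and contact force between the fingers and cup above 0.5 N and height (world z) of cup above 0.15 m), for 0.1 s.
2. the cup stands upright on the bench, let go, with its axis within 20 mm of the spout's outlet (horizontal distance between cup_mouth and outlet below 0.02 m and height (world z) of cup below 0.004 m and angle between cup's own z axis and vertical below 0.06 rad and contact force between the fingers and cup below 0.1 N), for 0.2 s.
3. the pump head is pressed to its stop (17 of 18 mm or more) (value of joint pump above 0.017 m), for 0.05 s.
4. the pump head is let fully back up, the cup still standing under the spout (value of joint pump below 0.001 m and horizontal distance between cup_mouth and outlet below 0.02 m and height (world z) of cup below 0.004 m), for 0.1 s.
At the end, for the whole second after the job is handed in: The cup stands upright (within 3 degrees), at rest and let go on the balance pan, its axis within 30 mm of the pan's centre; the pump head is fully up; the two bottles and the tube rack are within 20 mm of where they began (horizontal distance between cup and pan below 0.03 m and z of cup in the frame of pan between -0.004 and 0.004 m and angle between cup's own z axis and vertical below 0.06 rad and linear speed of cup below 0.02 m/s and contact force between the fingers and cup below 0.1 N and value of joint pump below 0.001 m and distance of each of amber_bottle, clear_bottle, tube_rack from where it was at the start of the episode below 0.02 m); the robot touches nothing.
It fails at once if the pump is pressed (more than 5 mm) while the cup is not standing under the spout (value of joint pump above 0.005 m and not (horizontal distance between cup_mouth and outlet below 0.024 m and height (world z) of cup below 0.006 m)).
It fails at once if the cup is tipped more than 30 degrees (angle between cup's own z axis and vertical above 0.52 rad).
It fails at once if the cup is dropped (falls or flies at over 0.4 m/s with no finger on it) (contact force between the fingers and cup below 0.05 N and linear speed of cup above 0.4 m/s).
It fails at once if the cup is banged down on the balance (over 40 N) (contact force between cup and balance above 40 N).
It fails at once if a bottle or the tube rack is pushed more than 20 mm or tipped over (distance of any of amber_bottle, clear_bottle, tube_rack from where it was at the start of the episode above 0.02 m or angle between any of amber_bottle, clear_bottle, tube_rack's own z axis and vertical above 0.5 rad).
It also fails if it takes over 72 s, if anything falls off the work surface, if the arm or the gripper's body presses on something with over 40 N, if the wrist force passes 120 N, or if a joint passes its speed limit or range.

## Working session

There is one attempt and no reset: what is moved stays moved. The work goes in short steps, Python scripts to look and compute and a tool call to move; the robot and the scene stay as the last step left them, time stands still between calls to the robot, and variables do not carry over. Pictures are saved under pics/ and viewed, at most 10 in all, crops included, and the job is handed in when it is done.

Besides the shell and the picture viewer there is one more tool, called after ">>>" in YAML: its name, and indented under it one key for each argument. send_rows: Moves the arm, as the interface text tells. Scaled input: -1 to 1 covers 15 cm each way for a shift and pi/4 rad each way for a turn. Its arguments: {"type":"object","properties":{"rows":{"type":"array","items":{"type":"object","properties":{"x":{"type":"number","minimum":-1,"maximum":1},"y":{"type":"number","minimum":-1,"maximum":1},"z":{"type":"number","minimum":-1,"maximum":1},"wx":{"type":"number","minimum":-1,"maximum":1},"wy":{"type":"number","minimum":-1,"maximum":1},"wz":{"type":"number","minimum":-1,"maximum":1},"hand":{"type":"number"}}}}},"required":["rows"]}

```bash
ls; mkdir -p pics; python3 - <<'E'
from plant import manip, grab_frame, calibration
import cv2
for n in ("scene","side"):
    cv2.imwrite(f"pics/{n}0.png",cv2.resize(grab_frame(n),(800,600),interpolation=cv2.INTER_CUBIC))
    c=calibration(n);print(n,c)
s=manip.state();print(s, manip.tcp_to_grasp)
E
```

```text
pics
scene {'camera_matrix': array([[391.02426135,   0.        , 285.50423877],
       [  0.        , 391.02426135, 214.79508955],
       [  0.        ,   0.        ,   1.        ]]), 'k1': -0.034660862815262615, 'R': array([[ 0.34143967,  0.93967988,  0.02051051],
       [ 0.59551511, -0.19939888, -0.77820424],
       [-0.72717309,  0.27792411, -0.62767626]]), 't': array([-0.14967745, -0.20082512,  1.40454124])}
side {'camera_matrix': array([[493.93180378,   0.        , 286.82267039],
       [  0.        , 493.93180378, 225.26429474],
       [  0.        ,   0.        ,   1.        ]]), 'k1': -0.034364344140449046, 'R': array([[ 0.05932959,  0.99817706, -0.01107009],
       [ 0.71123404, -0.0500505 , -0.70117123],
       [-0.7004471 ,  0.03372678, -0.71290698]]), 't': array([ 0.01269872, -0.25836977,  1.85055412])}
{'time': 0.1, 'joint_pos': array([-1.41700093e+00,  5.33117951e-02,  1.61418175e+00,  2.97370768e-05,
        1.47601920e+00, -1.19003742e-01]), 'joint_vel': array([-1.82915193e-04, -1.28866165e-03, -3.94819408e-03, -5.68957909e-05,
        5.67214640e-04, -6.24128729e-04]), 'joint_efforts': array([-1.17593136e-04, -3.94906318e+01, -3.71361029e+01, -1.52594430e-04,
        3.97142605e-03, -7.64520223e-06]), 'tool_pos': array([ 0.16830946, -0.60131014,  0.23015801]), 'tool_rot': array([-9.60158818e-04,  9.90711729e-01,  1.35975542e-01, -1.90175034e-06]), 'contact_force': array([-0.17044229,  0.18129377, -0.49411365]), 'ft_torque': array([-0.02202955,  0.01204955,  0.02180582]), 'grasp_force': 0.0, 'gripper_width': 0.9977111216015135} 0.0187
```

View pics/scene0.png

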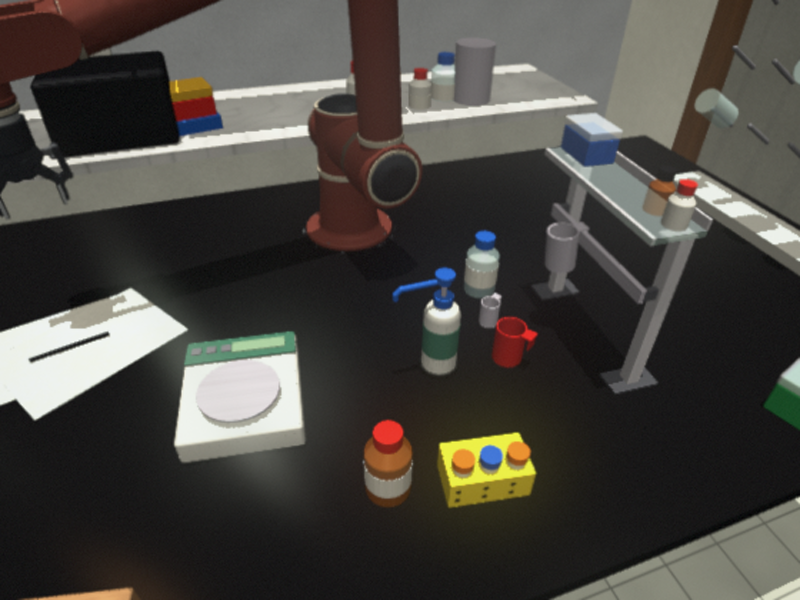

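View pics/side0.png

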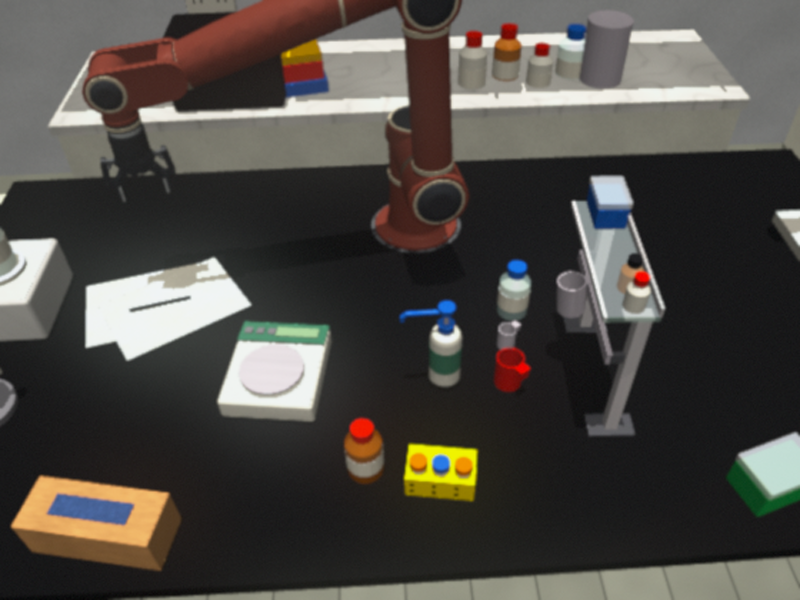

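The scene view shows the grey cup on the rail at (561,245), the dispenser at (440,330) with its spout tip at (397,295), and the balance pan at (238,390). The side view has the cup at (571,292), spout tip (403,317) and pan (271,370). The small grey mug and the red mug are the decoys. I'll enlarge next.

```bash
python3 - <<'E'
from plant import grab_frame
import cv2
for n,y in (("scene",95),("side",120)):
    im=grab_frame(n)
    cv2.imwrite(f"pics/{n}_c.png",cv2.resize(im[y:y+180,260:500],(800,600),interpolation=cv2.INTER_CUBIC))
E
```

```text
(no output)
```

View pics/scene_c.png

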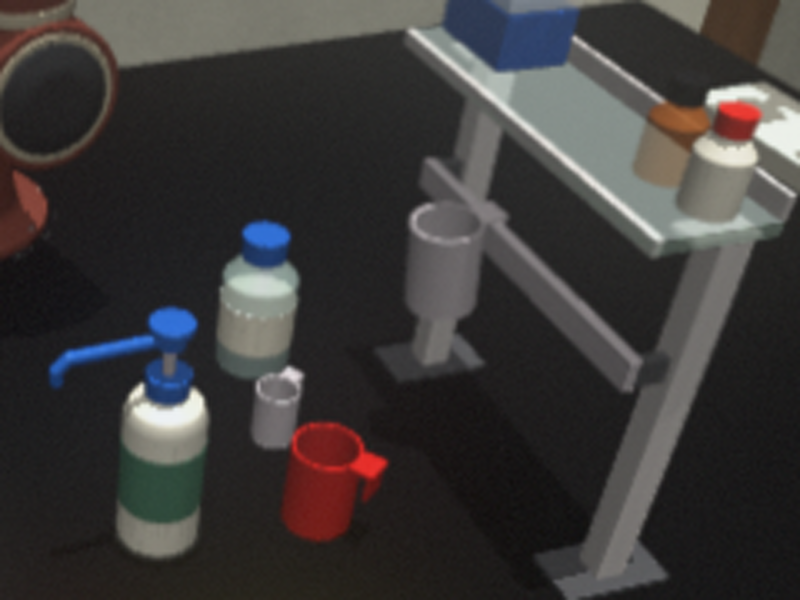

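View pics/side_c.png

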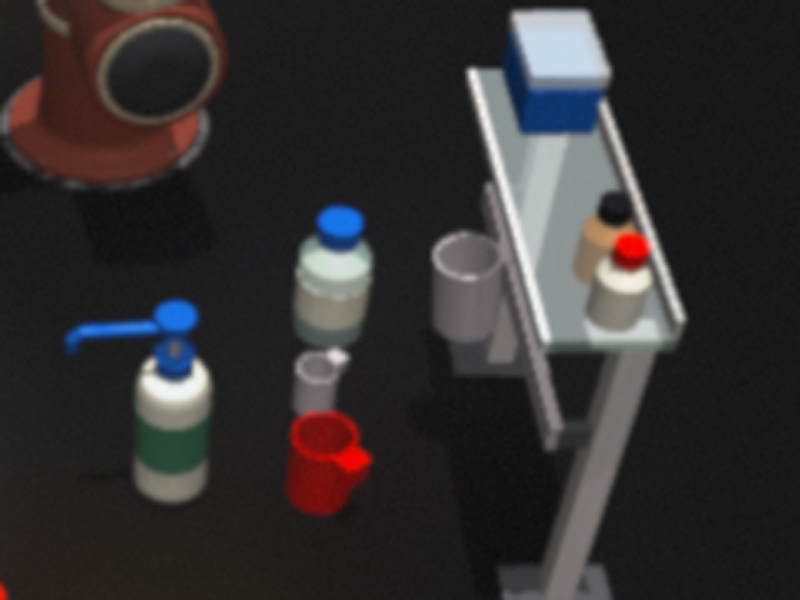

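```bash
cat > h.py <<'E'
import numpy as np, cv2
from scipy.optimize import least_squares
from scipy.spatial.transform import Rotation as Rn
from plant import manip, grab_frame, calibration, job_done
def proj(c,X):
    p=c["R"]@X+c["t"]; a=p[:2]/p[2]; a=a*(1+c["k1"]*(a@a)); K=c["camera_matrix"]
    return K[:2,:2]@a+K[:2,2]
def tri(obs):
    f=lambda X: np.concatenate([proj(c,X)-np.array(u) for c,u in obs])
    r=least_squares(f,[.6,-.2,.15]); return r.x, np.sqrt(np.mean(r.fun**2))
def pose():
    s=manip.state(); q=s["tool_rot"]; return s["tool_pos"], Rn.from_quat([q[1],q[2],q[3],q[0]]), s
E
python3 - <<'E'
from h import *
C={n:calibration(n) for n in("scene","side")}
f=240/800
P=dict(mouth=((447,224),(467,255)),pump=((172,325),(176,316)),outlet=((57,385),(71,350)),
railL=((425,160),(487,185)),railR=((634,362),(552,432)),shelfL=((410,36),(470,73)),shelfR=((656,252),(546,346)),
clearcap=((267,233),(341,220)),red=((330,446),(325,432)),small=((279,388),(317,367)))
B=dict(pan=((238,390),(271,370)),amber=((388,432),(362,429)),tubeblue=((490,456),(441,464)),balFL=((188,347),(247,323)),balFR=((296,333),(329,323)))
for k,(a,b) in P.items():
    X,e=tri([(C["scene"],(260+a[0]*f,95+a[1]*f)),(C["side"],(260+b[0]*f,120+b[1]*f))]);print(k,X.round(4),round(e,2))
for k,(a,b) in B.items():
    X,e=tri([(C["scene"],(a[0]*.7,a[1]*.7)),(C["side"],(b[0]*.7,b[1]*.7))]);print(k,X.round(4),round(e,2))
E
```

```text
mouth [0.4783 0.2777 0.2108] 0.08
pump [0.5238 0.029  0.2015] 0.05
outlet [ 0.5303 -0.0576  0.1749] 0.06
railL [0.3874 0.315  0.2113] 0.37
railR [0.6777 0.297  0.2141] 0.62
shelfL [0.3706 0.2882 0.3178] 0.15
shelfR [0.6854 0.2725 0.3119] 0.08
clearcap [0.338  0.2021 0.1339] 0.14
red [0.5477 0.1593 0.0748] 0.2
small [0.4457 0.1701 0.0511] 0.12
pan [ 0.5431 -0.3231  0.0709] 0.49
amber [ 0.738  -0.1396  0.1242] 0.56
tubeblue [ 0.7842 -0.0029  0.0695] 0.45
balFL [ 0.3574 -0.3993  0.0215] 0.54
balFR [ 0.403  -0.2091  0.0456] 1.01
```

```bash
cat >> h.py <<'E'
RX=np.array([.055,.9985,0]); RX/=np.linalg.norm(RX)   # rack +x in world
def slant(deg):
    a=np.radians(deg); z=np.sin(a)*RX+np.array([0,0,-np.cos(a)]); y=np.array([RX[1],-RX[0],0])
    return Rn.from_matrix(np.c_[np.cross(y,z),y,z])
def plan(pos=None,R=None,n=10,m=None):
    """rotation rows (n) at current place, then translation (m rows) with the final orientation"""
    p,R0,s=pose(); Rf=R0
    if R is not None:
        v=(R0.inv()*R).as_rotvec(); print("rot total deg",np.degrees(np.linalg.norm(v)).round(1),"row w",(v/n/(np.pi/4)).round(4)); Rf=R
    if pos is not None:
        d=Rf.inv().apply(np.array(pos)-p); m=m or n
        print("dist",np.linalg.norm(d).round(4),"row x",(d/m/.15).round(4))
def tcp(P,deg,back=0): return np.array(P)+(.0237-back)*slant(deg).as_matrix()[:,2]
E
python3 - <<'E'
from h import *
plan([.42,-.05,.42],n=20)
print(tcp([.4785,.281,.186],42,.16))
E
```

```text
dist 0.6351 row x [ 0.1303 -0.1545 -0.0629]
[0.47348393 0.18993554 0.28729064]
```

>>> send_rows:
  rows:
    - {"x": 0.13, "y": -0.155, "z": -0.063, "hand": 1}
    - {"x": 0.13, "y": -0.155, "z": -0.063, "hand": 1}
    - {"x": 0.13, "y": -0.155, "z": -0.063, "hand": 1}
    - {"x": 0.13, "y": -0.155, "z": -0.063, "hand": 1}
    - {"x": 0.13, "y": -0.155, "z": -0.063, "hand": 1}
    - {"x": 0.13, "y": -0.155, "z": -0.063, "hand": 1}
    - {"x": 0.13, "y": -0.155, "z": -0.063, "hand": 1}
    - {"x": 0.13, "y": -0.155, "z": -0.063, "hand": 1}
    - {"x": 0.13, "y": -0.155, "z": -0.063, "hand": 1}
    - {"x": 0.13, "y": -0.155, "z": -0.063, "hand": 1}

```text
invalid input at $.rows[0]: expected keys x, y, z, wx, wy, wz, hand
```

>>> send_rows:
  rows:
    - {"x": 0.13, "y": -0.155, "z": -0.063, "hand": 1}
    - {"x": 0.13, "y": -0.155, "z": -0.063, "hand": 1}
    - {"x": 0.13, "y": -0.155, "z": -0.063, "hand": 1}
    - {"x": 0.13, "y": -0.155, "z": -0.063, "hand": 1}
    - {"x": 0.13, "y": -0.155, "z": -0.063, "hand": 1}
    - {"x": 0.13, "y": -0.155, "z": -0.063, "hand": 1}
    - {"x": 0.13, "y": -0.155, "z": -0.063, "hand": 1}
    - {"x": 0.13, "y": -0.155, "z": -0.063, "hand": 1}
    - {"x": 0.13, "y": -0.155, "z": -0.063, "hand": 1}
    - {"x": 0.13, "y": -0.155, "z": -0.063, "hand": 1}

```text
invalid input at $.rows[0]: expected keys x, y, z, wx, wy, wz, hand
```

```bash
python3 - <<'E'
from h import *
p,R,s=pose();print(p,R.as_matrix().round(3),s["joint_pos"].round(3))
plan(tcp([.4785,.281,.186],42,.16),slant(42),n=15,m=10)
E
```

```text
[ 0.1683482  -0.60148009  0.23048559] [[ 0.963  0.269 -0.   ]
 [ 0.269 -0.963  0.001]
 [ 0.    -0.001 -1.   ]] [-1.417  0.053  1.614  0.     1.476 -0.119]
rot total deg 81.2 row w [ 0.0385  0.0538 -0.1005]
dist 0.8501 row x [0.4252 0.1741 0.3318]
```

>>> send_rows:
  rows:
    - {"x": 0.13, "y": -0.155, "z": -0.063, "wx": 0, "wy": 0, "wz": 0, "hand": 1}
    - {"x": 0.13, "y": -0.155, "z": -0.063, "wx": 0, "wy": 0, "wz": 0, "hand": 1}
    - {"x": 0.13, "y": -0.155, "z": -0.063, "wx": 0, "wy": 0, "wz": 0, "hand": 1}
    - {"x": 0.13, "y": -0.155, "z": -0.063, "wx": 0, "wy": 0, "wz": 0, "hand": 1}
    - {"x": 0.13, "y": -0.155, "z": -0.063, "wx": 0, "wy": 0, "wz": 0, "hand": 1}
    - {"x": 0.13, "y": -0.155, "z": -0.063, "wx": 0, "wy": 0, "wz": 0, "hand": 1}
    - {"x": 0.13, "y": -0.155, "z": -0.063, "wx": 0, "wy": 0, "wz": 0, "hand": 1}
    - {"x": 0.13, "y": -0.155, "z": -0.063, "wx": 0, "wy": 0, "wz": 0, "hand": 1}
    - {"x": 0.13, "y": -0.155, "z": -0.063, "wx": 0, "wy": 0, "wz": 0, "hand": 1}
    - {"x": 0.13, "y": -0.155, "z": -0.063, "wx": 0, "wy": 0, "wz": 0, "hand": 1}

```text
time: 1.03
tool_pos: [0.2938, -0.3239, 0.3261]
tool_rot: [-0.0, 0.991, 0.136, 0.0]
contact_force: [0.2, -1.1, -0.1]
gripper_width: 0.999
grasp_force: 0.0
```

>>> send_rows:
  rows:
    - {"x": 0.13, "y": -0.155, "z": -0.063, "wx": 0, "wy": 0, "wz": 0, "hand": 1}
    - {"x": 0.13, "y": -0.155, "z": -0.063, "wx": 0, "wy": 0, "wz": 0, "hand": 1}
    - {"x": 0.13, "y": -0.155, "z": -0.063, "wx": 0, "wy": 0, "wz": 0, "hand": 1}
    - {"x": 0.13, "y": -0.155, "z": -0.063, "wx": 0, "wy": 0, "wz": 0, "hand": 1}
    - {"x": 0.13, "y": -0.155, "z": -0.063, "wx": 0, "wy": 0, "wz": 0, "hand": 1}
    - {"x": 0.13, "y": -0.155, "z": -0.063, "wx": 0, "wy": 0, "wz": 0, "hand": 1}
    - {"x": 0.13, "y": -0.155, "z": -0.063, "wx": 0, "wy": 0, "wz": 0, "hand": 1}
    - {"x": 0.13, "y": -0.155, "z": -0.063, "wx": 0, "wy": 0, "wz": 0, "hand": 1}
    - {"x": 0.13, "y": -0.155, "z": -0.063, "wx": 0, "wy": 0, "wz": 0, "hand": 1}
    - {"x": 0, "y": 0, "z": 0, "wx": 0, "wy": 0, "wz": 0, "hand": 1}

```text
time: 1.87
tool_pos: [0.4076, -0.073, 0.413]
tool_rot: [-0.0, 0.99, 0.139, 0.002]
contact_force: [-0.2, -0.1, 0.0]
gripper_width: 0.999
grasp_force: 0.0
```

```bash
python3 - <<'E'
from h import *
p,R,s=pose();print(s["time"],p,R.as_matrix().round(3),s["joint_pos"].round(3))
plan(tcp([.4785,.281,.186],42,.16),slant(42),n=15,m=10)
E
```

```text
1.8667 [ 0.4075767  -0.07303746  0.41298353] [[ 0.961  0.276  0.004]
 [ 0.276 -0.961  0.001]
 [ 0.004  0.    -1.   ]] [-0.359 -0.503  1.787  0.002  1.855  0.933]
rot total deg 80.8 row w [ 0.0386  0.0537 -0.0999]
dist 0.2988 row x [0.0758 0.0342 0.181 ]
```

>>> send_rows:
  rows:
    - {"x": 0, "y": 0, "z": 0, "wx": 0.0386, "wy": 0.0537, "wz": -0.1, "hand": 1}
    - {"x": 0, "y": 0, "z": 0, "wx": 0.0386, "wy": 0.0537, "wz": -0.1, "hand": 1}
    - {"x": 0, "y": 0, "z": 0, "wx": 0.0386, "wy": 0.0537, "wz": -0.1, "hand": 1}
    - {"x": 0, "y": 0, "z": 0, "wx": 0.0386, "wy": 0.0537, "wz": -0.1, "hand": 1}
    - {"x": 0, "y": 0, "z": 0, "wx": 0.0386, "wy": 0.0537, "wz": -0.1, "hand": 1}
    - {"x": 0, "y": 0, "z": 0, "wx": 0.0386, "wy": 0.0537, "wz": -0.1, "hand": 1}
    - {"x": 0, "y": 0, "z": 0, "wx": 0.0386, "wy": 0.0537, "wz": -0.1, "hand": 1}
    - {"x": 0, "y": 0, "z": 0, "wx": 0.0386, "wy": 0.0537, "wz": -0.1, "hand": 1}
    - {"x": 0, "y": 0, "z": 0, "wx": 0.0386, "wy": 0.0537, "wz": -0.1, "hand": 1}
    - {"x": 0, "y": 0, "z": 0, "wx": 0.0386, "wy": 0.0537, "wz": -0.1, "hand": 1}

```text
time: 2.7
tool_pos: [0.4057, -0.0773, 0.4106]
tool_rot: [-0.173, 0.831, 0.497, 0.182]
contact_force: [0.1, 0.7, -0.0]
gripper_width: 1.003
grasp_force: 0.0
```

>>> send_rows:
  rows:
    - {"x": 0, "y": 0, "z": 0, "wx": 0.0386, "wy": 0.0537, "wz": -0.1, "hand": 1}
    - {"x": 0, "y": 0, "z": 0, "wx": 0.0386, "wy": 0.0537, "wz": -0.1, "hand": 1}
    - {"x": 0, "y": 0, "z": 0, "wx": 0.0386, "wy": 0.0537, "wz": -0.1, "hand": 1}
    - {"x": 0, "y": 0, "z": 0, "wx": 0.0386, "wy": 0.0537, "wz": -0.1, "hand": 1}
    - {"x": 0, "y": 0, "z": 0, "wx": 0.0386, "wy": 0.0537, "wz": -0.1, "hand": 1}
    - {"x": 0.076, "y": 0.034, "z": 0.18, "wx": 0, "wy": 0, "wz": 0, "hand": 1}
    - {"x": 0.076, "y": 0.034, "z": 0.18, "wx": 0, "wy": 0, "wz": 0, "hand": 1}
    - {"x": 0.076, "y": 0.034, "z": 0.18, "wx": 0, "wy": 0, "wz": 0, "hand": 1}
    - {"x": 0.076, "y": 0.034, "z": 0.18, "wx": 0, "wy": 0, "wz": 0, "hand": 1}
    - {"x": 0.076, "y": 0.034, "z": 0.18, "wx": 0, "wy": 0, "wz": 0, "hand": 1}

```text
time: 3.53
tool_pos: [0.4394, 0.0547, 0.3474]
tool_rot: [-0.246, 0.681, 0.639, 0.26]
contact_force: [0.2, -0.5, 0.3]
gripper_width: 1.004
grasp_force: 0.0
```

```bash
python3 - <<'E'
from h import *
p,R,s=pose();print(s["time"],p,R.as_matrix().round(3),s["joint_pos"].round(3))
plan(tcp([.4785,.281,.186],42,.16),slant(42),n=5,m=8)
E
```

```text
3.5333 [0.4394077  0.05472133 0.34735803] [[ 0.048  0.998  0.039]
 [ 0.742 -0.062  0.667]
 [ 0.668 -0.003 -0.744]] [-0.464 -0.412  1.946  0.697  1.866 -0.281]
rot total deg 0.4 row w [ 0.0005  0.0003 -0.0018]
dist 0.1518 row x [0.0513 0.0222 0.1135]
```

>>> send_rows:
  rows:
    - {"x": 0.051, "y": 0.022, "z": 0.113, "wx": 0, "wy": 0, "wz": 0, "hand": 1}
    - {"x": 0.051, "y": 0.022, "z": 0.113, "wx": 0, "wy": 0, "wz": 0, "hand": 1}
    - {"x": 0.051, "y": 0.022, "z": 0.113, "wx": 0, "wy": 0, "wz": 0, "hand": 1}
    - {"x": 0.051, "y": 0.022, "z": 0.113, "wx": 0, "wy": 0, "wz": 0, "hand": 1}
    - {"x": 0.051, "y": 0.022, "z": 0.113, "wx": 0, "wy": 0, "wz": 0, "hand": 1}
    - {"x": 0.051, "y": 0.022, "z": 0.113, "wx": 0, "wy": 0, "wz": 0, "hand": 1}
    - {"x": 0.051, "y": 0.022, "z": 0.113, "wx": 0, "wy": 0, "wz": 0, "hand": 1}
    - {"x": 0.051, "y": 0.022, "z": 0.113, "wx": 0, "wy": 0, "wz": 0, "hand": 1}
    - {"x": 0, "y": 0, "z": 0, "wx": 0, "wy": 0, "wz": 0, "hand": 1}
    - {"x": 0, "y": 0, "z": 0, "wx": 0, "wy": 0, "wz": 0, "hand": 1}

```text
time: 4.37
tool_pos: [0.4731, 0.1885, 0.2875]
tool_rot: [-0.247, 0.68, 0.64, 0.259]
contact_force: [0.1, -1.1, -0.3]
gripper_width: 0.997
grasp_force: 0.0
```

```bash
python3 - <<'E'
from h import *
p,R,s=pose();print(s["time"],p,s["joint_pos"].round(3))
c=calibration("wrist");im=grab_frame("wrist")
cv2.imwrite("pics/w1.png",cv2.resize(im,(800,600)))
X=np.array([.478,.278,.211]);print("mouth px",proj(c,X)/.7, "P",proj(c,np.array([.4785,.281,.186]))/.7, "rim +-x",proj(c,X+[.028,0,0])/.7,proj(c,X-[.028,0,0])/.7)
plan(tcp([.4785,.281,.186],42),slant(42),n=5,m=10)
E
```

```text
4.3667 [0.47314398 0.18847864 0.28750604] [-0.157 -0.342  1.993  0.727  1.58  -0.123]
mouth px [399.90094421 268.62869302] P [400.61877361 283.58145866] rim +-x [443.39612289 266.33919417] [356.20157499 270.96870194]
rot total deg 0.4 row w [ 0.0002  0.0003 -0.0016]
dist 0.1619 row x [ 5.000e-04 -1.000e-04  1.079e-01]
```

View pics/w1.png

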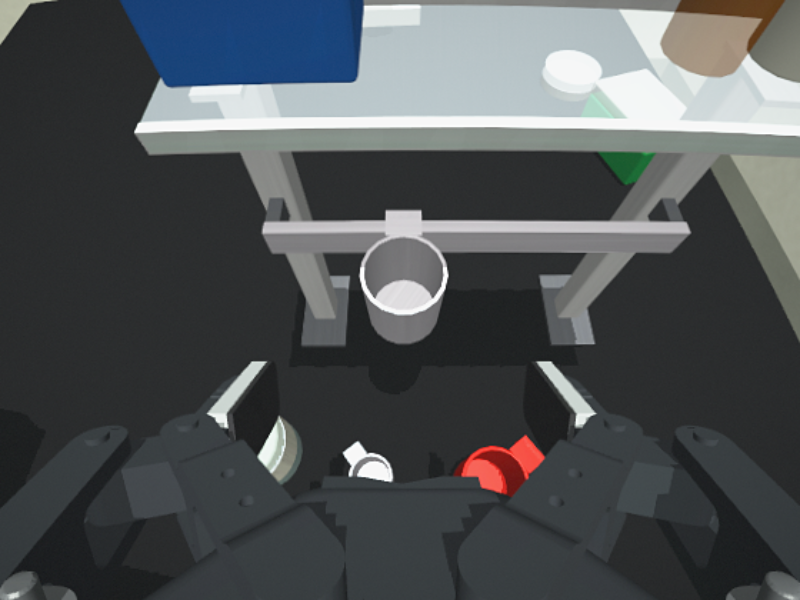

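The wrist picture shows the cup's rim centred at (404,274), against a prediction of (400,269), so I'll shift the grasp a couple of mm. I also want to know where the camera body sits relative to the shelf.

```bash
python3 - <<'E'
from h import *
p,R,s=pose()
c=calibration("wrist");cam=-c["R"].T@c["t"];print("cam in tool",R.inv().apply(cam-p))
C={n:calibration(n) for n in("scene","side")};f=.3
X,e=tri([(C["scene"],(260+447*f,95+224*f)),(C["side"],(260+467*f,120+255*f)),(c,(404*.7,274*.7))]);print(X,e)
# shelf front lower edge: wrist px (150,153) & (800,150): predicted
for y in(-1,1): print(proj(c,np.array([.532,.278,.312])+y*.16*np.array([.9985,-.055,0]))/.7)
up=np.array([0,-np.sin(.122),np.cos(.122)]);P=X-.025*up;print(P)
plan(tcp(P,42),slant(42),n=5,m=10)
E
```

```text
cam in tool [ 0.06437824  0.00061854 -0.14393834]
[0.68695523 0.14243782 0.38779826] 16.553685047503468
[156.73456486 145.87321519]
[852.7738269  151.14537024]
[0.68695523 0.14548026 0.36298408]
rot total deg 0.4 row w [ 0.0002  0.0003 -0.0016]
dist 0.2234 row x [ 0.0181  0.1436 -0.035 ]
```

```bash
sed -i 's/\[.6,-.2,.15\]/[.5,.1,.15]/' h.py; python3 - <<'E'
from h import *
P=[.4803,.280,.185]; print(tcp(P,45))
plan(tcp(P,45),slant(45),n=2,m=8)
E
```

```text
[0.4812217  0.29673307 0.16824157]
rot total deg 3.1 row w [ 0.0005  0.0342 -0.0039]
dist 0.162 row x [-0.0065  0.0014  0.1349]
```

>>> send_rows:
  rows:
    - {"x": 0, "y": 0, "z": 0, "wx": 0, "wy": 0.034, "wz": -0.004, "hand": 1}
    - {"x": 0, "y": 0, "z": 0, "wx": 0, "wy": 0.034, "wz": -0.004, "hand": 1}
    - {"x": -0.0065, "y": 0.0014, "z": 0.135, "wx": 0, "wy": 0, "wz": 0, "hand": 1}
    - {"x": -0.0065, "y": 0.0014, "z": 0.135, "wx": 0, "wy": 0, "wz": 0, "hand": 1}
    - {"x": -0.0065, "y": 0.0014, "z": 0.135, "wx": 0, "wy": 0, "wz": 0, "hand": 1}
    - {"x": -0.0065, "y": 0.0014, "z": 0.135, "wx": 0, "wy": 0, "wz": 0, "hand": 1}
    - {"x": -0.0065, "y": 0.0014, "z": 0.135, "wx": 0, "wy": 0, "wz": 0, "hand": 1}
    - {"x": -0.0065, "y": 0.0014, "z": 0.135, "wx": 0, "wy": 0, "wz": 0, "hand": 1}
    - {"x": 0, "y": 0, "z": 0, "wx": 0, "wy": 0, "wz": 0, "hand": 1}
    - {"x": 0, "y": 0, "z": 0, "wx": 0, "wy": 0, "wz": 0, "hand": 1}

```text
time: 5.25
tool_pos: [0.4794, 0.2695, 0.1981]
tool_rot: [-0.263, 0.671, 0.635, 0.278]
contact_force: [-0.1, -0.5, 1.0]
gripper_width: 0.995
grasp_force: 0.0
```

```bash
python3 - <<'E'
from h import *
plan(tcp([.4803,.280,.185],45),slant(45),n=2,m=4)
im=grab_frame("wrist");im2=grab_frame("side")
o=np.hstack([cv2.resize(im,(400,300)),cv2.resize(im2[170:260,370:490],(400,300),interpolation=cv2.INTER_CUBIC)])
cv2.imwrite("pics/w2.png",o)
E
```

```text
rot total deg 0.0 row w [ 0.0002  0.     -0.0002]
dist 0.0404 row x [-0.0031  0.0005  0.0673]
```

View pics/w2.png

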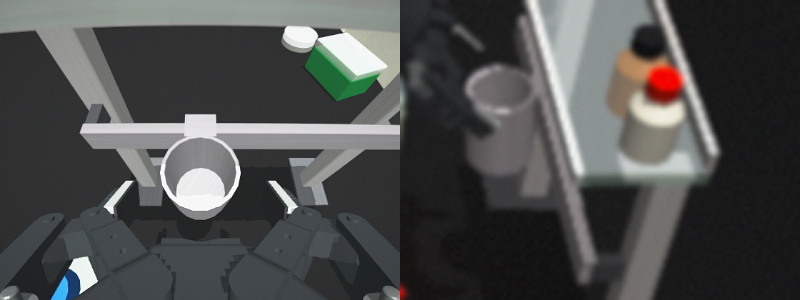

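The cup is centred between the open fingers, with its rim at (200,175) and the fingertips at 130 and 270, and nothing is touching. I'll advance the rest and close.

>>> send_rows:
  rows:
    - {"x": -0.003, "y": 0, "z": 0.067, "wx": 0, "wy": 0, "wz": 0, "hand": 1}
    - {"x": -0.003, "y": 0, "z": 0.067, "wx": 0, "wy": 0, "wz": 0, "hand": 1}
    - {"x": -0.003, "y": 0, "z": 0.067, "wx": 0, "wy": 0, "wz": 0, "hand": 1}
    - {"x": -0.003, "y": 0, "z": 0.067, "wx": 0, "wy": 0, "wz": 0, "hand": 1}
    - {"x": 0, "y": 0, "z": 0, "wx": 0, "wy": 0, "wz": 0, "hand": 1}
    - {"x": 0, "y": 0, "z": 0, "wx": 0, "wy": 0, "wz": 0, "hand": -1}
    - {"x": 0, "y": 0, "z": 0, "wx": 0, "wy": 0, "wz": 0, "hand": -1}
    - {"x": 0, "y": 0, "z": 0, "wx": 0, "wy": 0, "wz": 0, "hand": -1}
    - {"x": 0, "y": 0, "z": 0, "wx": 0, "wy": 0, "wz": 0, "hand": -1}
    - {"x": 0, "y": 0, "z": 0, "wx": 0, "wy": 0, "wz": 0, "hand": -1}

```text
time: 6.18
tool_pos: [0.4813, 0.2971, 0.1691]
tool_rot: [-0.263, 0.671, 0.635, 0.279]
contact_force: [-2.0, -2.8, 1.1]
gripper_width: 0.654
grasp_force: 63.0
```

```bash
python3 - <<'E'
from h import *
p,R,s=pose();print(p,s["contact_force"],s["grasp_force"],s["gripper_width"]*85)
plan(p+[0,0,.034],n=8)
print(R.inv().apply(-RX*.15)/.15)
E
```

```text
[0.48125457 0.29711969 0.1691241 ] [-1.95984697 -2.81336532  1.14473593] 62.993793189525604 55.558384853409144
dist 0.034 row x [ 0.02  0.   -0.02]
[-7.06954985e-01  3.34309588e-04 -7.07258466e-01]
```

>>> send_rows:
  rows:
    - {"x": 0.02, "y": 0, "z": -0.02, "wx": 0, "wy": 0, "wz": 0, "hand": -1}
    - {"x": 0.02, "y": 0, "z": -0.02, "wx": 0, "wy": 0, "wz": 0, "hand": -1}
    - {"x": 0.02, "y": 0, "z": -0.02, "wx": 0, "wy": 0, "wz": 0, "hand": -1}
    - {"x": 0.02, "y": 0, "z": -0.02, "wx": 0, "wy": 0, "wz": 0, "hand": -1}
    - {"x": 0.02, "y": 0, "z": -0.02, "wx": 0, "wy": 0, "wz": 0, "hand": -1}
    - {"x": 0.02, "y": 0, "z": -0.02, "wx": 0, "wy": 0, "wz": 0, "hand": -1}
    - {"x": 0.02, "y": 0, "z": -0.02, "wx": 0, "wy": 0, "wz": 0, "hand": -1}
    - {"x": 0.02, "y": 0, "z": -0.02, "wx": 0, "wy": 0, "wz": 0, "hand": -1}
    - {"x": 0, "y": 0, "z": 0, "wx": 0, "wy": 0, "wz": 0, "hand": -1}
    - {"x": 0, "y": 0, "z": 0, "wx": 0, "wy": 0, "wz": 0, "hand": -1}

```text
time: 7.02
tool_pos: [0.4801, 0.2943, 0.1994]
tool_rot: [-0.26, 0.672, 0.636, 0.275]
contact_force: [-1.7, -15.0, -5.1]
gripper_width: 0.647
grasp_force: 64.1
```

```bash
python3 - <<'E'
from h import *
p,R,s=pose();print(p,s["contact_force"],s["grasp_force"])
im=grab_frame("wrist");im2=grab_frame("side")
o=np.hstack([cv2.resize(im,(400,300)),cv2.resize(im2[160:250,370:490],(400,300),interpolation=cv2.INTER_CUBIC)])
cv2.imwrite("pics/w3.png",o)
E
```

```text
[0.48010174 0.29431862 0.19937275] [ -1.66734566 -14.99628032  -5.08303134] 64.05626244843006
```

View pics/w3.png

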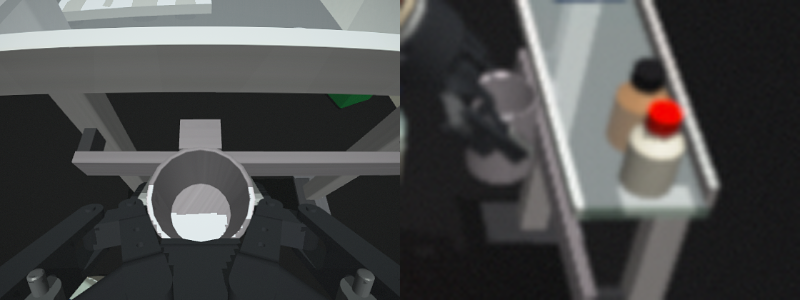

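Force along -y is about -15 N because the leaning cup's lower wall rubs the rail as it rises. The lift of 30 mm has cleared the tongue, which shows above the rail at (200,135). I'll go up a little more, then straight out.

>>> send_rows:
  rows:
    - {"x": 0.01, "y": 0, "z": -0.024, "wx": 0, "wy": 0, "wz": 0, "hand": -1}
    - {"x": 0.01, "y": 0, "z": -0.024, "wx": 0, "wy": 0, "wz": 0, "hand": -1}
    - {"x": -0.04, "y": 0, "z": -0.04, "wx": 0, "wy": 0, "wz": 0, "hand": -1}
    - {"x": -0.07, "y": 0, "z": -0.07, "wx": 0, "wy": 0, "wz": 0, "hand": -1}
    - {"x": -0.07, "y": 0, "z": -0.07, "wx": 0, "wy": 0, "wz": 0, "hand": -1}
    - {"x": -0.07, "y": 0, "z": -0.07, "wx": 0, "wy": 0, "wz": 0, "hand": -1}
    - {"x": -0.07, "y": 0, "z": -0.07, "wx": 0, "wy": 0, "wz": 0, "hand": -1}
    - {"x": -0.07, "y": 0, "z": -0.07, "wx": 0, "wy": 0, "wz": 0, "hand": -1}
    - {"x": -0.07, "y": 0, "z": -0.07, "wx": 0, "wy": 0, "wz": 0, "hand": -1}
    - {"x": 0, "y": 0, "z": 0, "wx": 0, "wy": 0, "wz": 0, "hand": -1}

```text
time: 7.95
tool_pos: [0.4762, 0.1951, 0.2105]
tool_rot: [-0.262, 0.672, 0.634, 0.279]
contact_force: [0.1, -0.6, -1.2]
gripper_width: 0.652
grasp_force: 63.9
```

```bash
python3 - <<'E'
from h import *
p,R,s=pose();print(s["time"],p,s["contact_force"],s["grasp_force"],s["joint_pos"].round(2))
im2=grab_frame("side");im=grab_frame("scene")
o=np.hstack([cv2.resize(im[110:215,310:450],(400,300),interpolation=cv2.INTER_CUBIC),cv2.resize(im2[140:245,320:460],(400,300),interpolation=cv2.INTER_CUBIC)])
cv2.imwrite("pics/w4.png",o)
plan([.42,.06,.30],n=8)
E
```

```text
7.95 [0.47621202 0.19514033 0.21047631] [ 0.1491276  -0.58025181 -1.19390977] 63.924730494618416 [-0.17 -0.26  2.08  0.79  1.47 -0.25]
dist 0.1727 row x [-0.0293 -0.0399 -0.1351]
```

View pics/w4.png

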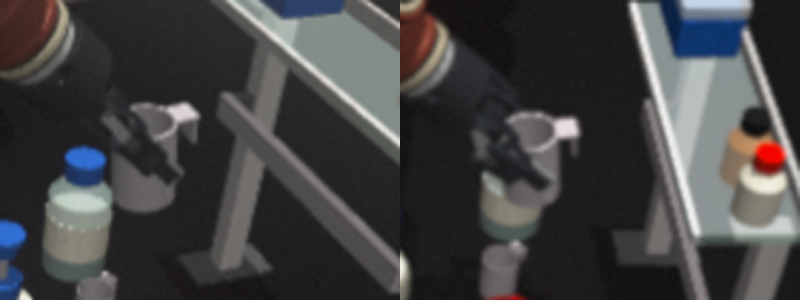

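Both views show the cup off the rail and clear, with the hook at (185,115) in the left half. It still leans, so I'll estimate the tilt before correcting it.

```bash
python3 - <<'E'
from h import *
C={n:calibration(n) for n in("scene","side")};f=.35
g=lambda a,b:tri([(C["scene"],(310+a[0]*f,110+a[1]*f)),(C["side"],(320+b[0]*f,140+b[1]*f))])
m,e=g((147,122),(131,131));b,e2=g((143,192),(133,188))
u=m-b;print(m,b,e,e2,np.linalg.norm(u),"tilt x,y deg",np.degrees(np.arctan2(u[:2],u[2])))
p,R,s=pose();print("mouth in tool",R.inv().apply(m-p))
E
```

```text
[0.4761028  0.17705107 0.2546888 ] [0.47403752 0.18674249 0.17932771] 0.007524136189268124 0.3067183528301941 0.07600976391824898 tilt x,y deg [ 1.56980233 -7.32800789]
mouth in tool [ 0.01743293  0.00133945 -0.04503597]
```

>>> send_rows:
  rows:
    - {"x": 0, "y": 0, "z": 0, "wx": 0, "wy": -0.078, "wz": 0, "hand": -1}
    - {"x": 0, "y": 0, "z": 0, "wx": 0, "wy": -0.078, "wz": 0, "hand": -1}
    - {"x": 0.123, "y": 0, "z": -0.158, "wx": 0, "wy": 0, "wz": 0, "hand": -1}
    - {"x": 0.123, "y": 0, "z": -0.158, "wx": 0, "wy": 0, "wz": 0, "hand": -1}
    - {"x": 0.123, "y": 0, "z": -0.158, "wx": 0, "wy": 0, "wz": 0, "hand": -1}
    - {"x": -0.15, "y": -0.004, "z": -0.118, "wx": 0, "wy": 0, "wz": 0, "hand": -1}
    - {"x": -0.15, "y": -0.004, "z": -0.118, "wx": 0, "wy": 0, "wz": 0, "hand": -1}
    - {"x": -0.15, "y": -0.004, "z": -0.118, "wx": 0, "wy": 0, "wz": 0, "hand": -1}
    - {"x": -0.15, "y": -0.004, "z": -0.118, "wx": 0, "wy": 0, "wz": 0, "hand": -1}
    - {"x": -0.15, "y": -0.004, "z": -0.118, "wx": 0, "wy": 0, "wz": 0, "hand": -1}

```text
time: 8.88
tool_pos: [0.4642, 0.0538, 0.301]
tool_rot: [-0.223, 0.686, 0.651, 0.237]
contact_force: [0.7, 0.0, -2.1]
gripper_width: 0.651
grasp_force: 64.4
```

>>> send_rows:
  rows:
    - {"x": -0.15, "y": -0.004, "z": -0.118, "wx": 0, "wy": 0, "wz": 0, "hand": -1}
    - {"x": -0.15, "y": -0.004, "z": -0.118, "wx": 0, "wy": 0, "wz": 0, "hand": -1}
    - {"x": -0.15, "y": -0.004, "z": -0.118, "wx": 0, "wy": 0, "wz": 0, "hand": -1}
    - {"x": -0.15, "y": -0.004, "z": -0.118, "wx": 0, "wy": 0, "wz": 0, "hand": -1}
    - {"x": -0.15, "y": -0.004, "z": -0.118, "wx": 0, "wy": 0, "wz": 0, "hand": -1}
    - {"x": -0.15, "y": -0.004, "z": -0.118, "wx": 0, "wy": 0, "wz": 0, "hand": -1}
    - {"x": -0.15, "y": -0.004, "z": -0.118, "wx": 0, "wy": 0, "wz": 0, "hand": -1}
    - {"x": 0, "y": 0, "z": 0, "wx": 0, "wy": 0, "wz": 0, "hand": -1}
    - {"x": 0, "y": 0, "z": 0, "wx": 0, "wy": 0, "wz": 0, "hand": -1}
    - {"x": 0, "y": 0, "z": 0, "wx": 0, "wy": 0, "wz": 0, "hand": -1}

```text
time: 9.72
tool_pos: [0.4495, -0.1451, 0.3012]
tool_rot: [-0.224, 0.686, 0.65, 0.237]
contact_force: [0.7, 0.1, -2.6]
gripper_width: 0.653
grasp_force: 64.4
```

```bash
cat >> h.py <<'E'
O=np.array([-.0288,.0013,.0141])   # cup origin in the tool, at slant 38
def cup(pos,deg=38): return np.array(pos)-slant(deg).apply(O)
E
python3 - <<'E'
from h import *
p,R,s=pose();print(s["time"],p,s["contact_force"],s["grasp_force"],s["joint_pos"].round(2),"cup",p+R.apply(O))
print(R.as_matrix().round(3))
plan(cup([.53,-.165,.17]),slant(38),n=2,m=6)
E
```

```text
9.7167 [ 0.44949607 -0.145055    0.30122457] [ 0.72059608  0.14869141 -2.59155735] 64.37401436269283 [-0.76 -0.15  1.79  0.52  1.92 -0.63] cup [ 0.45007104 -0.15910215  0.27237518]
[[ 0.042  0.999  0.035]
 [ 0.786 -0.055  0.615]
 [ 0.616  0.001 -0.788]]
rot total deg 0.1 row w [ 0.0006 -0.0004  0.0007]
dist 0.1301 row x [-0.0713  0.0891  0.0886]
```

>>> send_rows:
  rows:
    - {"x": -0.071, "y": 0.089, "z": 0.089, "wx": 0, "wy": 0, "wz": 0, "hand": -1}
    - {"x": -0.071, "y": 0.089, "z": 0.089, "wx": 0, "wy": 0, "wz": 0, "hand": -1}
    - {"x": -0.071, "y": 0.089, "z": 0.089, "wx": 0, "wy": 0, "wz": 0, "hand": -1}
    - {"x": -0.071, "y": 0.089, "z": 0.089, "wx": 0, "wy": 0, "wz": 0, "hand": -1}
    - {"x": -0.071, "y": 0.089, "z": 0.089, "wx": 0, "wy": 0, "wz": 0, "hand": -1}
    - {"x": -0.071, "y": 0.089, "z": 0.089, "wx": 0, "wy": 0, "wz": 0, "hand": -1}
    - {"x": 0, "y": 0, "z": 0, "wx": 0, "wy": 0, "wz": 0, "hand": -1}
    - {"x": 0, "y": 0, "z": 0, "wx": 0, "wy": 0, "wz": 0, "hand": -1}
    - {"x": 0, "y": 0, "z": 0, "wx": 0, "wy": 0, "wz": 0, "hand": -1}
    - {"x": 0, "y": 0, "z": 0, "wx": 0, "wy": 0, "wz": 0, "hand": -1}

```text
time: 10.55
tool_pos: [0.5294, -0.1512, 0.2004]
tool_rot: [-0.222, 0.686, 0.65, 0.237]
contact_force: [0.1, -0.4, -2.4]
gripper_width: 0.653
grasp_force: 64.5
```

```bash
python3 - <<'E'
from h import *
p,R,s=pose();print(p,"cup",p+R.apply(O))
plan(cup([.53,-.13,.03]),n=10)
C={n:calibration(n) for n in("scene","side")}
o=[]
for n in C:
    u=proj(C[n],p+R.apply(O)+[0,.03,.06]).astype(int);im=grab_frame(n);x,y=u-[70,70];print(n,x,y)
    o.append(cv2.resize(im[y:y+150,x:x+140],(400,429),interpolation=cv2.INTER_CUBIC))
cv2.imwrite("pics/w5.png",np.hstack(o))
E
```

```text
[ 0.52936696 -0.15116111  0.20037648] cup [ 0.5299826  -0.16526609  0.17155617]
dist 0.1459 row x [-0.0395 -0.0015  0.0888]
scene 172 126
side 181 141
```

View pics/w5.png

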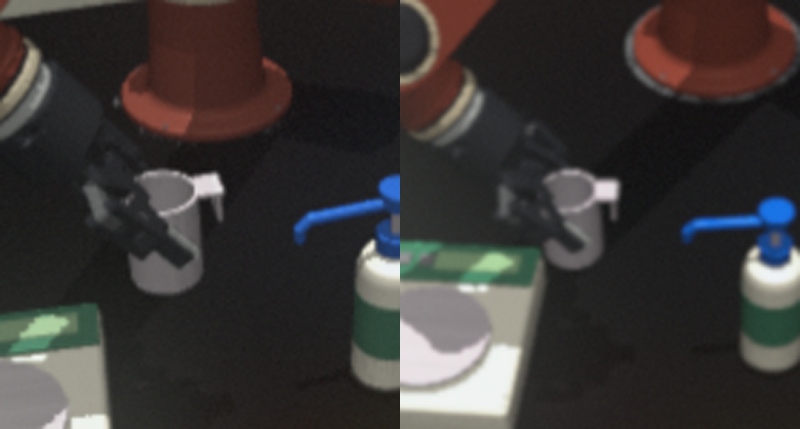

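The cup hangs upright, mouth at (165,193) on the left and (573,190) on the right, and the spout tip is at (300,241) on the left. I'll check the mouth against the model and lower it beside the spot.

```bash
python3 - <<'E'
from h import *
C={n:calibration(n) for n in("scene","side")}
p,R,s=pose()
m,e=tri([(C["scene"],(172+165*.35,126+193*.35)),(C["side"],(181+173*.35,141+190*.35))])
o,e=tri([(C["scene"],(172+300*.35,126+241*.35)),(C["side"],(181+287*.35,141+241*.35))])
print(m,"model",p+R.apply(O)+[0,0,.075],"outlet",o)
E
```

```text
[ 0.52265176 -0.16146755  0.24085287] model [ 0.52995996 -0.16561511  0.24644572] outlet [ 0.53051684 -0.05750887  0.17486609]
```

>>> send_rows:
  rows:
    - {"x": -0.039, "y": -0.001, "z": 0.088, "wx": 0, "wy": 0, "wz": 0, "hand": -1}
    - {"x": -0.039, "y": -0.001, "z": 0.088, "wx": 0, "wy": 0, "wz": 0, "hand": -1}
    - {"x": -0.039, "y": -0.001, "z": 0.088, "wx": 0, "wy": 0, "wz": 0, "hand": -1}
    - {"x": -0.039, "y": -0.001, "z": 0.088, "wx": 0, "wy": 0, "wz": 0, "hand": -1}
    - {"x": -0.039, "y": -0.001, "z": 0.088, "wx": 0, "wy": 0, "wz": 0, "hand": -1}
    - {"x": -0.039, "y": -0.001, "z": 0.088, "wx": 0, "wy": 0, "wz": 0, "hand": -1}
    - {"x": -0.039, "y": -0.001, "z": 0.088, "wx": 0, "wy": 0, "wz": 0, "hand": -1}
    - {"x": -0.039, "y": -0.001, "z": 0.088, "wx": 0, "wy": 0, "wz": 0, "hand": -1}
    - {"x": -0.039, "y": -0.001, "z": 0.088, "wx": 0, "wy": 0, "wz": 0, "hand": -1}
    - {"x": 0, "y": 0, "z": 0, "wx": 0, "wy": 0, "wz": 0, "hand": -1}

```text
time: 11.48
tool_pos: [0.5278, -0.1178, 0.0691]
tool_rot: [-0.226, 0.687, 0.649, 0.236]
contact_force: [-0.7, -0.1, -1.9]
gripper_width: 0.653
grasp_force: 64.5
```

```bash
python3 - <<'E'
from h import *
p,R,s=pose();print(p,"cup",p+R.apply(O),s["contact_force"])
plan(cup([.53,-.062,.012]),n=7)
E
```

```text
[ 0.52775489 -0.11782402  0.06906119] cup [ 0.52816672 -0.13180201  0.04017545] [-0.67449844 -0.10062407 -1.87077022]
dist 0.0754 row x [ 0.0357 -0.0019  0.0623]
```

>>> send_rows:
  rows:
    - {"x": 0.036, "y": 0, "z": 0.062, "wx": 0, "wy": 0, "wz": 0, "hand": -1}
    - {"x": 0.036, "y": 0, "z": 0.062, "wx": 0, "wy": 0, "wz": 0, "hand": -1}
    - {"x": 0.036, "y": 0, "z": 0.062, "wx": 0, "wy": 0, "wz": 0, "hand": -1}
    - {"x": 0.036, "y": 0, "z": 0.062, "wx": 0, "wy": 0, "wz": 0, "hand": -1}
    - {"x": 0.036, "y": 0, "z": 0.062, "wx": 0, "wy": 0, "wz": 0, "hand": -1}
    - {"x": 0.036, "y": 0, "z": 0.062, "wx": 0, "wy": 0, "wz": 0, "hand": -1}
    - {"x": 0.036, "y": 0, "z": 0.062, "wx": 0, "wy": 0, "wz": 0, "hand": -1}
    - {"x": 0, "y": 0, "z": 0, "wx": 0, "wy": 0, "wz": 0, "hand": -1}
    - {"x": 0, "y": 0, "z": 0, "wx": 0, "wy": 0, "wz": 0, "hand": -1}
    - {"x": 0, "y": 0, "z": 0, "wx": 0, "wy": 0, "wz": 0, "hand": -1}

```text
time: 12.32
tool_pos: [0.5338, -0.05, 0.0448]
tool_rot: [-0.223, 0.687, 0.65, 0.237]
contact_force: [0.1, 0.0, -2.1]
gripper_width: 0.655
grasp_force: 64.5
```

```bash
python3 - <<'E'
from h import *
p,R,s=pose();c0=p+R.apply(O);print(p,"cup",c0,s["contact_force"])
C={n:calibration(n) for n in("scene","side")}
o=[]
for n in C:
    u=proj(C[n],c0+[0,.01,.09]).astype(int);im=grab_frame(n);x,y=u-[42,50];print(n,x,y,"rim ctr",(proj(C[n],c0+[0,0,.075])-[x,y])*5,"base",(proj(C[n],c0)-[x,y])*5)
    o.append(cv2.resize(im[y:y+120,x:x+80],(400,600),interpolation=cv2.INTER_CUBIC))
cv2.imwrite("pics/w6.png",np.hstack(o))
E
```

```text
[ 0.53384575 -0.05004908  0.04484372] cup [ 0.53440899 -0.06413004  0.01601059] [ 0.0618053   0.01905073 -2.11426433]
scene 236 183 rim ctr [194.33135696 282.34416346] base [193.84123129 391.85491276]
side 241 192 rim ctr [192.98609407 273.4220366 ] base [195.71325968 358.26680712]
```

View pics/w6.png

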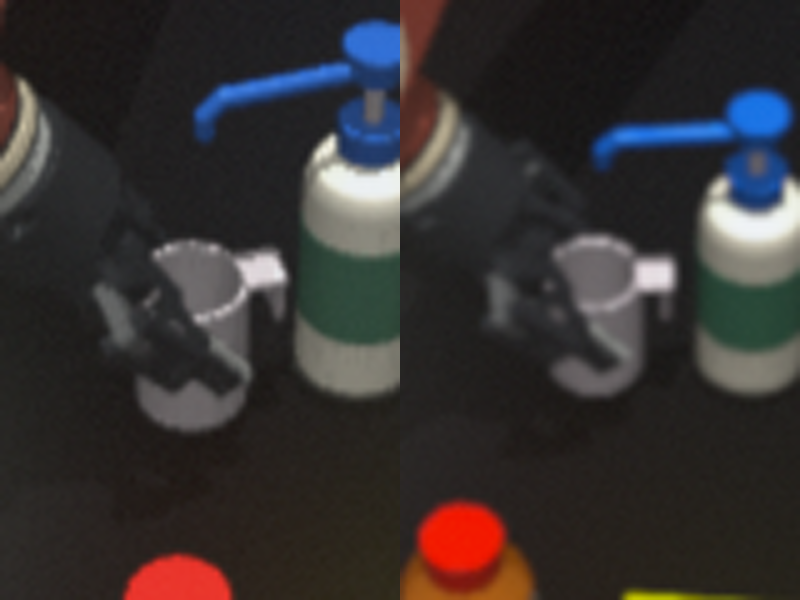

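The model matches the picture: rim centres at (195,281) and (595,273), versus (194,282) and (593,273) predicted. The spout tip is at (204,135) and (602,165). Now lowering.

```bash
python3 - <<'E'
from h import *
plan(cup([.5305,-.061,.001]),n=8)
E
```

```text
dist 0.0161 row x [-0.0056 -0.0036  0.0117]
```

>>> send_rows:
  rows:
    - {"x": -0.0056, "y": -0.0036, "z": 0.0117, "wx": 0, "wy": 0, "wz": 0, "hand": -1}
    - {"x": -0.0056, "y": -0.0036, "z": 0.0117, "wx": 0, "wy": 0, "wz": 0, "hand": -1}
    - {"x": -0.0056, "y": -0.0036, "z": 0.0117, "wx": 0, "wy": 0, "wz": 0, "hand": -1}
    - {"x": -0.0056, "y": -0.0036, "z": 0.0117, "wx": 0, "wy": 0, "wz": 0, "hand": -1}
    - {"x": -0.0056, "y": -0.0036, "z": 0.0117, "wx": 0, "wy": 0, "wz": 0, "hand": -1}
    - {"x": -0.0056, "y": -0.0036, "z": 0.0117, "wx": 0, "wy": 0, "wz": 0, "hand": -1}
    - {"x": -0.0056, "y": -0.0036, "z": 0.0117, "wx": 0, "wy": 0, "wz": 0, "hand": -1}
    - {"x": -0.0056, "y": -0.0036, "z": 0.0117, "wx": 0, "wy": 0, "wz": 0, "hand": -1}
    - {"x": 0, "y": 0, "z": 0, "wx": 0, "wy": 0, "wz": 0, "hand": -1}
    - {"x": 0, "y": 0, "z": 0, "wx": 0, "wy": 0, "wz": 0, "hand": -1}

```text
time: 13.25
tool_pos: [0.5294, -0.0462, 0.0293]
tool_rot: [-0.224, 0.687, 0.65, 0.237]
contact_force: [0.0, 0.4, -1.7]
gripper_width: 0.655
grasp_force: 64.5
```

```bash
python3 - <<'E'
from h import *
p,R,s=pose();print(p,"cup",p+R.apply(O),s["contact_force"])
E
```

```text
[ 0.52941274 -0.04622346  0.02934769] cup [ 5.29956924e-01 -6.02865418e-02  5.05467149e-04] [ 8.95831298e-04  3.63031739e-01 -1.72716804e+00]
```

>>> send_rows:
  rows:
    - {"x": -0.0041, "y": 0, "z": 0.00525, "wx": 0, "wy": 0, "wz": 0, "hand": -1}
    - {"x": 0, "y": 0, "z": 0, "wx": 0, "wy": 0, "wz": 0, "hand": -1}
    - {"x": -0.0041, "y": 0, "z": 0.00525, "wx": 0, "wy": 0, "wz": 0, "hand": -1}
    - {"x": 0, "y": 0, "z": 0, "wx": 0, "wy": 0, "wz": 0, "hand": -1}
    - {"x": -0.0041, "y": 0, "z": 0.00525, "wx": 0, "wy": 0, "wz": 0, "hand": -1}
    - {"x": 0, "y": 0, "z": 0, "wx": 0, "wy": 0, "wz": 0, "hand": -1}
    - {"x": 0, "y": 0, "z": 0, "wx": 0, "wy": 0, "wz": 0, "hand": -1}
    - {"x": 0, "y": 0, "z": 0, "wx": 0, "wy": 0, "wz": 0, "hand": -1}
    - {"x": 0, "y": 0, "z": 0, "wx": 0, "wy": 0, "wz": 0, "hand": -1}
    - {"x": 0, "y": 0, "z": 0, "wx": 0, "wy": 0, "wz": 0, "hand": -1}

```text
time: 14.08
tool_pos: [0.5298, -0.0463, 0.0278]
tool_rot: [-0.224, 0.686, 0.65, 0.237]
contact_force: [-2.9, -1.3, 5.0]
gripper_width: 0.654
grasp_force: 64.8
```

>>> send_rows:
  rows:
    - {"x": 0, "y": 0, "z": 0, "wx": 0, "wy": 0, "wz": 0, "hand": 1}
    - {"x": 0, "y": 0, "z": 0, "wx": 0, "wy": 0, "wz": 0, "hand": 1}
    - {"x": 0, "y": 0, "z": 0, "wx": 0, "wy": 0, "wz": 0, "hand": 1}
    - {"x": 0, "y": 0, "z": 0, "wx": 0, "wy": 0, "wz": 0, "hand": 1}
    - {"x": 0, "y": 0, "z": 0, "wx": 0, "wy": 0, "wz": 0, "hand": 1}
    - {"x": 0, "y": 0, "z": 0, "wx": 0, "wy": 0, "wz": 0, "hand": 1}
    - {"x": 0, "y": 0, "z": -0.05, "wx": 0, "wy": 0, "wz": 0, "hand": 1}
    - {"x": 0, "y": 0, "z": -0.1, "wx": 0, "wy": 0, "wz": 0, "hand": 1}
    - {"x": 0, "y": 0, "z": -0.15, "wx": 0, "wy": 0, "wz": 0, "hand": 1}
    - {"x": 0, "y": 0, "z": -0.15, "wx": 0, "wy": 0, "wz": 0, "hand": 1}

```text
time: 14.92
tool_pos: [0.5266, -0.088, 0.0802]
tool_rot: [-0.224, 0.687, 0.65, 0.237]
contact_force: [1.0, -0.5, 0.0]
gripper_width: 0.998
grasp_force: 0.0
```

```bash
python3 - <<'E'
from h import *
p,R,s=pose();print(p,s["contact_force"],s["gripper_width"])
C={n:calibration(n) for n in("scene","side")}
# cup check: template of rendered contours? print bright-rim bbox near the predicted place
for n in C:
    cv2.imwrite(f"pics/{n}_rel.png",grab_frame(n))
down=Rn.from_matrix(np.c_[[0,1,0],[1,0,0],[0,0,-1]])
plan([.50,-.16,.33],n=10)
plan([.524,.029,.25],down,n=7,m=10)
E
```

```text
[ 0.52662905 -0.08804302  0.08019542] [ 0.98473675 -0.51406466  0.04462011] 0.9977203411600033
dist 0.2581 row x [ 0.0636 -0.0158 -0.1591]
rot total deg 37.9 row w [ 0.0048 -0.1199 -0.0097]
dist 0.2054 row x [ 0.0798 -0.0038 -0.1112]
```

>>> send_rows:
  rows:
    - {"x": 0, "y": 0, "z": -0.2, "wx": 0, "wy": 0, "wz": 0, "hand": 1}
    - {"x": 0.07, "y": -0.016, "z": -0.16, "wx": 0, "wy": 0, "wz": 0, "hand": 1}
    - {"x": 0.07, "y": -0.016, "z": -0.16, "wx": 0, "wy": 0, "wz": 0, "hand": -1}
    - {"x": 0.07, "y": -0.016, "z": -0.16, "wx": 0, "wy": 0, "wz": 0, "hand": -1}
    - {"x": 0.07, "y": -0.016, "z": -0.16, "wx": 0, "wy": 0, "wz": 0, "hand": -1}
    - {"x": 0.07, "y": -0.016, "z": -0.16, "wx": 0, "wy": 0, "wz": 0, "hand": -1}
    - {"x": 0.07, "y": -0.016, "z": -0.16, "wx": 0, "wy": 0, "wz": 0, "hand": -1}
    - {"x": 0.07, "y": -0.016, "z": -0.16, "wx": 0, "wy": 0, "wz": 0, "hand": -1}
    - {"x": 0.07, "y": -0.016, "z": -0.16, "wx": 0, "wy": 0, "wz": 0, "hand": -1}
    - {"x": 0.07, "y": -0.016, "z": -0.16, "wx": 0, "wy": 0, "wz": 0, "hand": -1}

```text
time: 15.85
tool_pos: [0.5008, -0.163, 0.3318]
tool_rot: [-0.224, 0.687, 0.65, 0.237]
contact_force: [-0.1, -0.0, 0.6]
gripper_width: -0.003
grasp_force: 0.0
```

>>> send_rows:
  rows:
    - {"x": 0, "y": 0, "z": 0, "wx": 0.005, "wy": -0.12, "wz": -0.01, "hand": -1}
    - {"x": 0, "y": 0, "z": 0, "wx": 0.005, "wy": -0.12, "wz": -0.01, "hand": -1}
    - {"x": 0, "y": 0, "z": 0, "wx": 0.005, "wy": -0.12, "wz": -0.01, "hand": -1}
    - {"x": 0, "y": 0, "z": 0, "wx": 0.005, "wy": -0.12, "wz": -0.01, "hand": -1}
    - {"x": 0, "y": 0, "z": 0, "wx": 0.005, "wy": -0.12, "wz": -0.01, "hand": -1}
    - {"x": 0, "y": 0, "z": 0, "wx": 0.005, "wy": -0.12, "wz": -0.01, "hand": -1}
    - {"x": 0, "y": 0, "z": 0, "wx": 0.005, "wy": -0.12, "wz": -0.01, "hand": -1}
    - {"x": 0, "y": 0, "z": 0, "wx": 0, "wy": 0, "wz": 0, "hand": -1}
    - {"x": 0, "y": 0, "z": 0, "wx": 0, "wy": 0, "wz": 0, "hand": -1}
    - {"x": 0, "y": 0, "z": 0, "wx": 0, "wy": 0, "wz": 0, "hand": -1}

```text
time: 16.68
tool_pos: [0.5009, -0.1633, 0.3308]
tool_rot: [-0.005, 0.706, 0.709, -0.001]
contact_force: [-0.9, 0.2, -0.4]
gripper_width: 0.0
grasp_force: 0.0
```

```bash
python3 - <<'E'
from h import *
p,R,s=pose();print(s["time"],p,R.as_matrix().round(3),s["gripper_width"],s["joint_pos"].round(2))
down=Rn.from_matrix(np.c_[[0,1,0],[1,0,0],[0,0,-1]])
plan([.524,.029,.25],down,n=2,m=8)
# upright cylinder fit: compare grey mask with projected cylinder silhouette
C={n:calibration(n) for n in("scene","side")}
im={n:grab_frame(n) for n in C}
th=np.linspace(0,2*np.pi,60)
def sil(c,x,y):
    pts=[proj(c,np.array([x+.028*np.cos(t),y+.028*np.sin(t),z])) for t in th for z in(0,.075)]
    m=np.zeros((420,560),np.uint8);cv2.fillConvexPoly(m,cv2.convexHull((np.array(pts)*16).astype(np.int32)),255,shift=4);return m>0
best=[]
G={n:cv2.cvtColor(im[n],cv2.COLOR_BGR2GRAY).astype(float) for n in C}
for x in np.arange(.51,.556,.003):
  for y in np.arange(-.085,-.036,.003):
    sc=0
    for n in C:
        m=sil(C[n],x,y);ring=cv2.dilate(m.astype(np.uint8),np.ones((7,7)))>0
        sc+=np.median(G[n][m])*0+np.mean(G[n][m]>70)-np.mean(G[n][ring&~m]>70)
    best.append((sc,x,y))
best.sort();print(best[-4:])
E
```

```text
16.6833 [ 0.50093485 -0.16325393  0.33076831] [[-0.004  1.    -0.008]
 [ 1.     0.005  0.005]
 [ 0.005 -0.008 -1.   ]] 0.00022097765774979167 [-0.46 -0.22  1.7   0.    1.66 -0.46]
rot total deg 0.6 row w [-0.0051 -0.0034  0.0029]
dist 0.2098 row x [0.1602 0.0192 0.0673]
[(np.float64(1.6364551413241457), np.float64(0.525), np.float64(-0.06399999999999999)), (np.float64(1.6898299248349637), np.float64(0.525), np.float64(-0.060999999999999985)), (np.float64(1.6973183216748764), np.float64(0.528), np.float64(-0.06399999999999999)), (np.float64(1.7020922363324087), np.float64(0.528), np.float64(-0.060999999999999985))]
```

The silhouette fit puts the cup standing at about (0.528, -0.062), within 6 mm of the outlet. Moving over the pump.

>>> send_rows:
  rows:
    - {"x": 0.16, "y": 0.019, "z": 0.067, "wx": 0, "wy": 0, "wz": 0, "hand": -1}
    - {"x": 0.16, "y": 0.019, "z": 0.067, "wx": 0, "wy": 0, "wz": 0, "hand": -1}
    - {"x": 0.16, "y": 0.019, "z": 0.067, "wx": 0, "wy": 0, "wz": 0, "hand": -1}
    - {"x": 0.16, "y": 0.019, "z": 0.067, "wx": 0, "wy": 0, "wz": 0, "hand": -1}
    - {"x": 0.16, "y": 0.019, "z": 0.067, "wx": 0, "wy": 0, "wz": 0, "hand": -1}
    - {"x": 0.16, "y": 0.019, "z": 0.067, "wx": 0, "wy": 0, "wz": 0, "hand": -1}
    - {"x": 0.16, "y": 0.019, "z": 0.067, "wx": 0, "wy": 0, "wz": 0, "hand": -1}
    - {"x": 0.16, "y": 0.019, "z": 0.067, "wx": 0, "wy": 0, "wz": 0, "hand": -1}
    - {"x": 0, "y": 0, "z": 0, "wx": 0, "wy": 0, "wz": 0, "hand": -1}
    - {"x": 0, "y": 0, "z": 0, "wx": 0, "wy": 0, "wz": 0, "hand": -1}

```text
time: 17.62
tool_pos: [0.5221, 0.029, 0.2505]
tool_rot: [-0.005, 0.705, 0.709, -0.002]
contact_force: [-0.8, 0.1, 0.9]
gripper_width: 0.001
grasp_force: 0.0
```

```bash
python3 - <<'E'
from h import *
p,R,s=pose();print(p,s["contact_force"])
plan([.524,.029,.212],n=8)
print(R.inv().apply([0,0,-1]))
E
```

```text
[0.52213554 0.02900626 0.25052978] [-0.80357692  0.09860869  0.85086442]
dist 0.0386 row x [-0.0001  0.0019  0.0321]
[-0.00376419  0.00942022  0.99994854]
```

>>> send_rows:
  rows:
    - {"x": 0, "y": 0.002, "z": 0.032, "wx": 0, "wy": 0, "wz": 0, "hand": -1}
    - {"x": 0, "y": 0.002, "z": 0.032, "wx": 0, "wy": 0, "wz": 0, "hand": -1}
    - {"x": 0, "y": 0.002, "z": 0.032, "wx": 0, "wy": 0, "wz": 0, "hand": -1}
    - {"x": 0, "y": 0.002, "z": 0.032, "wx": 0, "wy": 0, "wz": 0, "hand": -1}
    - {"x": 0, "y": 0.002, "z": 0.032, "wx": 0, "wy": 0, "wz": 0, "hand": -1}
    - {"x": 0, "y": 0.002, "z": 0.032, "wx": 0, "wy": 0, "wz": 0, "hand": -1}
    - {"x": 0, "y": 0.002, "z": 0.032, "wx": 0, "wy": 0, "wz": 0, "hand": -1}
    - {"x": 0, "y": 0.002, "z": 0.032, "wx": 0, "wy": 0, "wz": 0, "hand": -1}
    - {"x": 0, "y": 0, "z": 0.04, "wx": 0, "wy": 0, "wz": 0, "hand": -1}
    - {"x": 0, "y": 0, "z": 0.04, "wx": 0, "wy": 0, "wz": 0, "hand": -1}

```text
time: 18.45
tool_pos: [0.5248, 0.029, 0.2017]
tool_rot: [-0.003, 0.706, 0.709, -0.001]
contact_force: [-2.2, -0.4, 5.9]
gripper_width: 0.004
grasp_force: 2.8
```

>>> send_rows:
  rows:
    - {"x": 0, "y": 0, "z": 0.013, "wx": 0, "wy": 0, "wz": 0, "hand": -1}
    - {"x": 0, "y": 0, "z": 0.013, "wx": 0, "wy": 0, "wz": 0, "hand": -1}
    - {"x": 0, "y": 0, "z": 0.013, "wx": 0, "wy": 0, "wz": 0, "hand": -1}
    - {"x": 0, "y": 0, "z": 0.013, "wx": 0, "wy": 0, "wz": 0, "hand": -1}
    - {"x": 0, "y": 0, "z": 0.013, "wx": 0, "wy": 0, "wz": 0, "hand": -1}
    - {"x": 0, "y": 0, "z": 0.01, "wx": 0, "wy": 0, "wz": 0, "hand": -1}
    - {"x": 0, "y": 0, "z": 0, "wx": 0, "wy": 0, "wz": 0, "hand": -1}
    - {"x": 0, "y": 0, "z": 0, "wx": 0, "wy": 0, "wz": 0, "hand": -1}
    - {"x": 0, "y": 0, "z": 0, "wx": 0, "wy": 0, "wz": 0, "hand": -1}
    - {"x": 0, "y": 0, "z": 0, "wx": 0, "wy": 0, "wz": 0, "hand": -1}

```text
time: 19.28
tool_pos: [0.5249, 0.029, 0.1919]
tool_rot: [-0.003, 0.706, 0.709, -0.001]
contact_force: [-3.0, -0.2, 7.1]
gripper_width: 0.004
grasp_force: 3.9
```

>>> send_rows:
  rows:
    - {"x": 0, "y": 0, "z": 0.01, "wx": 0, "wy": 0, "wz": 0, "hand": -1}
    - {"x": 0, "y": 0, "z": 0, "wx": 0, "wy": 0, "wz": 0, "hand": -1}
    - {"x": 0, "y": 0, "z": 0.007, "wx": 0, "wy": 0, "wz": 0, "hand": -1}
    - {"x": 0, "y": 0, "z": 0, "wx": 0, "wy": 0, "wz": 0, "hand": -1}
    - {"x": 0, "y": 0, "z": 0.007, "wx": 0, "wy": 0, "wz": 0, "hand": -1}
    - {"x": 0, "y": 0, "z": 0, "wx": 0, "wy": 0, "wz": 0, "hand": -1}
    - {"x": 0, "y": 0, "z": 0, "wx": 0, "wy": 0, "wz": 0, "hand": -1}
    - {"x": 0, "y": 0, "z": 0, "wx": 0, "wy": 0, "wz": 0, "hand": -1}
    - {"x": 0, "y": 0, "z": 0, "wx": 0, "wy": 0, "wz": 0, "hand": -1}
    - {"x": 0, "y": 0, "z": 0, "wx": 0, "wy": 0, "wz": 0, "hand": -1}

```text
time: 20.12
tool_pos: [0.525, 0.0291, 0.19]
tool_rot: [-0.003, 0.705, 0.709, -0.001]
contact_force: [-6.0, 0.2, 14.1]
gripper_width: -0.001
grasp_force: 7.1
```

The force has risen past the spring's 9 N, so the head is at its stop. I'll press a touch more, then lift off.

>>> send_rows:
  rows:
    - {"x": 0, "y": 0, "z": 0.007, "wx": 0, "wy": 0, "wz": 0, "hand": -1}
    - {"x": 0, "y": 0, "z": 0, "wx": 0, "wy": 0, "wz": 0, "hand": -1}
    - {"x": 0, "y": 0, "z": 0, "wx": 0, "wy": 0, "wz": 0, "hand": -1}
    - {"x": 0, "y": 0, "z": 0, "wx": 0, "wy": 0, "wz": 0, "hand": -1}
    - {"x": 0, "y": 0, "z": 0, "wx": 0, "wy": 0, "wz": 0, "hand": -1}
    - {"x": 0, "y": 0, "z": 0, "wx": 0, "wy": 0, "wz": 0, "hand": -1}
    - {"x": 0, "y": 0, "z": 0, "wx": 0, "wy": 0, "wz": 0, "hand": -1}
    - {"x": 0, "y": 0, "z": 0, "wx": 0, "wy": 0, "wz": 0, "hand": -1}
    - {"x": 0, "y": 0, "z": 0, "wx": 0, "wy": 0, "wz": 0, "hand": -1}
    - {"x": 0, "y": 0, "z": 0, "wx": 0, "wy": 0, "wz": 0, "hand": -1}

```text
time: 20.95
tool_pos: [0.525, 0.0291, 0.1899]
tool_rot: [-0.003, 0.705, 0.709, -0.001]
contact_force: [-8.5, 0.2, 18.1]
gripper_width: -0.002
grasp_force: 9.1
```

>>> send_rows:
  rows:
    - {"x": 0, "y": 0, "z": -0.02, "wx": 0, "wy": 0, "wz": 0, "hand": -1}
    - {"x": 0, "y": 0, "z": -0.02, "wx": 0, "wy": 0, "wz": 0, "hand": -1}
    - {"x": 0, "y": 0, "z": -0.02, "wx": 0, "wy": 0, "wz": 0, "hand": -1}
    - {"x": 0, "y": 0, "z": -0.02, "wx": 0, "wy": 0, "wz": 0, "hand": -1}
    - {"x": 0, "y": 0, "z": -0.03, "wx": 0, "wy": 0, "wz": 0, "hand": -1}
    - {"x": 0, "y": 0, "z": -0.05, "wx": 0, "wy": 0, "wz": 0, "hand": -1}
    - {"x": 0, "y": 0, "z": -0.15, "wx": 0, "wy": 0, "wz": 0, "hand": -1}
    - {"x": 0, "y": 0, "z": -0.2, "wx": 0, "wy": 0, "wz": 0, "hand": -1}
    - {"x": 0, "y": 0, "z": -0.2, "wx": 0, "wy": 0, "wz": 0, "hand": -1}
    - {"x": 0, "y": 0, "z": -0.2, "wx": 0, "wy": 0, "wz": 0, "hand": -1}

```text
time: 21.78
tool_pos: [0.5249, 0.0288, 0.3225]
tool_rot: [-0.004, 0.706, 0.709, -0.002]
contact_force: [-0.2, -0.0, 0.3]
gripper_width: -0.0
grasp_force: 0.0
```

```bash
python3 - <<'E'
from h import *
p,R,s=pose();print(p,s["contact_force"])
plan([.515,-.18,.33],n=8)
g=np.array([.5298,-.0463,.0278]) # TCP at the release
G=g-.15*slant(38).as_matrix()[:,2]; print(G)
C={n:calibration(n) for n in("scene","side")}
# blue pump head position now vs at start
for n,y0,(u,v) in(("scene",95,(172,325)),("side",120,(176,316))):
    im=grab_frame(n);hsv=cv2.cvtColor(im,cv2.COLOR_BGR2HSV);old=cv2.imread(f"pics/{n}_c.png")
    x,y=int(260+u*.3),int(y0+v*.3)
    now=im[y-8:y+9,x-30:x+9].astype(int); o=cv2.resize(old,(240,180),interpolation=cv2.INTER_AREA)[y-y0-8:y-y0+9,x-260-30:x-260+9]
    print(n,"mean diff",np.abs(now-o).mean(), [round(np.abs(np.roll(now,k,0)-o).mean(),1) for k in(-2,-1,1,2)])
E
```

```text
[0.52489193 0.02882169 0.32248247] [-0.15931734 -0.0359333   0.28289873]
dist 0.2092 row x [-0.174  -0.0091 -0.0068]
[ 0.52472086 -0.13850944  0.14600161]
scene mean diff 14.259426847662143 [np.float64(23.1), np.float64(17.7), np.float64(19.9), np.float64(25.6)]
side mean diff 13.072900955253896 [np.float64(23.8), np.float64(17.3), np.float64(18.9), np.float64(25.7)]
```

The pump hit its stop, with no further travel at 18 N, and is back up. Returning for the cup.

>>> send_rows:
  rows:
    - {"x": -0.174, "y": -0.009, "z": -0.007, "wx": 0, "wy": 0, "wz": 0, "hand": -1}
    - {"x": -0.174, "y": -0.009, "z": -0.007, "wx": 0, "wy": 0, "wz": 0, "hand": -1}
    - {"x": -0.174, "y": -0.009, "z": -0.007, "wx": 0, "wy": 0, "wz": 0, "hand": -1}
    - {"x": -0.174, "y": -0.009, "z": -0.007, "wx": 0, "wy": 0, "wz": 0, "hand": -1}
    - {"x": -0.174, "y": -0.009, "z": -0.007, "wx": 0, "wy": 0, "wz": 0, "hand": -1}
    - {"x": -0.174, "y": -0.009, "z": -0.007, "wx": 0, "wy": 0, "wz": 0, "hand": -1}
    - {"x": -0.174, "y": -0.009, "z": -0.007, "wx": 0, "wy": 0, "wz": 0, "hand": -1}
    - {"x": -0.174, "y": -0.009, "z": -0.007, "wx": 0, "wy": 0, "wz": 0, "hand": 1}
    - {"x": 0, "y": 0, "z": 0, "wx": 0, "wy": 0, "wz": 0, "hand": 1}
    - {"x": 0, "y": 0, "z": 0, "wx": 0, "wy": 0, "wz": 0, "hand": 1}

```text
time: 22.72
tool_pos: [0.5151, -0.1809, 0.3284]
tool_rot: [-0.005, 0.706, 0.708, -0.001]
contact_force: [-0.7, 0.1, 0.7]
gripper_width: 0.419
grasp_force: 0.0
```

>>> send_rows:
  rows:
    - {"x": 0, "y": 0, "z": 0, "wx": -0.005, "wy": 0.12, "wz": 0.01, "hand": 1}
    - {"x": 0, "y": 0, "z": 0, "wx": -0.005, "wy": 0.12, "wz": 0.01, "hand": 1}
    - {"x": 0, "y": 0, "z": 0, "wx": -0.005, "wy": 0.12, "wz": 0.01, "hand": 1}
    - {"x": 0, "y": 0, "z": 0, "wx": -0.005, "wy": 0.12, "wz": 0.01, "hand": 1}
    - {"x": 0, "y": 0, "z": 0, "wx": -0.005, "wy": 0.12, "wz": 0.01, "hand": 1}
    - {"x": 0, "y": 0, "z": 0, "wx": -0.005, "wy": 0.12, "wz": 0.01, "hand": 1}
    - {"x": 0, "y": 0, "z": 0, "wx": -0.005, "wy": 0.12, "wz": 0.01, "hand": 1}
    - {"x": 0, "y": 0, "z": 0, "wx": 0, "wy": 0, "wz": 0, "hand": 1}
    - {"x": 0, "y": 0, "z": 0, "wx": 0, "wy": 0, "wz": 0, "hand": 1}
    - {"x": 0, "y": 0, "z": 0, "wx": 0, "wy": 0, "wz": 0, "hand": 1}

```text
time: 23.55
tool_pos: [0.5157, -0.1793, 0.3299]
tool_rot: [-0.223, 0.686, 0.651, 0.236]
contact_force: [-0.3, 0.1, 0.7]
gripper_width: 0.999
grasp_force: 0.0
```

```bash
python3 - <<'E'
from h import *
p,R,s=pose();print(p,s["gripper_width"])
g=np.array([.5298,-.0463,.0278])
plan(g-.12*slant(38).as_matrix()[:,2],slant(38),n=1,m=8)
E
```

```text
[ 0.51573592 -0.17927308  0.3299089 ] 0.9992161658505706
rot total deg 0.1 row w [0.0004 0.0022 0.002 ]
dist 0.2161 row x [-0.0673  0.0056  0.1669]
```

>>> send_rows:
  rows:
    - {"x": -0.067, "y": 0.006, "z": 0.167, "wx": 0, "wy": 0, "wz": 0, "hand": 1}
    - {"x": -0.067, "y": 0.006, "z": 0.167, "wx": 0, "wy": 0, "wz": 0, "hand": 1}
    - {"x": -0.067, "y": 0.006, "z": 0.167, "wx": 0, "wy": 0, "wz": 0, "hand": 1}
    - {"x": -0.067, "y": 0.006, "z": 0.167, "wx": 0, "wy": 0, "wz": 0, "hand": 1}
    - {"x": -0.067, "y": 0.006, "z": 0.167, "wx": 0, "wy": 0, "wz": 0, "hand": 1}
    - {"x": -0.067, "y": 0.006, "z": 0.167, "wx": 0, "wy": 0, "wz": 0, "hand": 1}
    - {"x": -0.067, "y": 0.006, "z": 0.167, "wx": 0, "wy": 0, "wz": 0, "hand": 1}
    - {"x": -0.067, "y": 0.006, "z": 0.167, "wx": 0, "wy": 0, "wz": 0, "hand": 1}
    - {"x": 0, "y": 0, "z": 0, "wx": 0, "wy": 0, "wz": 0, "hand": 1}
    - {"x": 0, "y": 0, "z": 0, "wx": 0, "wy": 0, "wz": 0, "hand": 1}

```text
time: 24.38
tool_pos: [0.5259, -0.1192, 0.1223]
tool_rot: [-0.224, 0.686, 0.651, 0.236]
contact_force: [0.5, -0.4, 0.6]
gripper_width: 1.002
grasp_force: 0.0
```

```bash
python3 - <<'E'
from h import *
p,R,s=pose();print(p,s["gripper_width"])
g=np.array([.5298,-.0463,.0282])
plan(g,slant(38),n=1,m=8)
E
```

```text
[ 0.52590787 -0.11919385  0.12232719] 1.001529773417819
rot total deg 0.1 row w [-0.0019 -0.0002  0.0019]
dist 0.1191 row x [-0.0004 -0.0001  0.0993]
```

>>> send_rows:
  rows:
    - {"x": 0, "y": 0, "z": 0.1, "wx": 0, "wy": 0, "wz": 0, "hand": 1}
    - {"x": 0, "y": 0, "z": 0.1, "wx": 0, "wy": 0, "wz": 0, "hand": 1}
    - {"x": 0, "y": 0, "z": 0.1, "wx": 0, "wy": 0, "wz": 0, "hand": 1}
    - {"x": 0, "y": 0, "z": 0.1, "wx": 0, "wy": 0, "wz": 0, "hand": 1}
    - {"x": 0, "y": 0, "z": 0.1, "wx": 0, "wy": 0, "wz": 0, "hand": 1}
    - {"x": 0, "y": 0, "z": 0.1, "wx": 0, "wy": 0, "wz": 0, "hand": 1}
    - {"x": 0, "y": 0, "z": 0.1, "wx": 0, "wy": 0, "wz": 0, "hand": 1}
    - {"x": 0, "y": 0, "z": 0.09, "wx": 0, "wy": 0, "wz": 0, "hand": 1}
    - {"x": 0, "y": 0, "z": 0, "wx": 0, "wy": 0, "wz": 0, "hand": 1}
    - {"x": 0, "y": 0, "z": 0, "wx": 0, "wy": 0, "wz": 0, "hand": 1}

```text
time: 25.22
tool_pos: [0.5301, -0.0472, 0.0287]
tool_rot: [-0.224, 0.687, 0.65, 0.237]
contact_force: [-0.1, 0.7, -0.2]
gripper_width: 0.999
grasp_force: 0.0
```

>>> send_rows:
  rows:
    - {"x": 0, "y": 0, "z": 0, "wx": 0, "wy": 0, "wz": 0, "hand": -1}
    - {"x": 0, "y": 0, "z": 0, "wx": 0, "wy": 0, "wz": 0, "hand": -1}
    - {"x": 0, "y": 0, "z": 0, "wx": 0, "wy": 0, "wz": 0, "hand": -1}
    - {"x": 0, "y": 0, "z": 0, "wx": 0, "wy": 0, "wz": 0, "hand": -1}
    - {"x": 0, "y": 0, "z": 0, "wx": 0, "wy": 0, "wz": 0, "hand": -1}
    - {"x": 0.012, "y": 0, "z": -0.016, "wx": 0, "wy": 0, "wz": 0, "hand": -1}
    - {"x": 0.012, "y": 0, "z": -0.016, "wx": 0, "wy": 0, "wz": 0, "hand": -1}
    - {"x": 0.012, "y": 0, "z": -0.016, "wx": 0, "wy": 0, "wz": 0, "hand": -1}
    - {"x": 0.012, "y": 0, "z": -0.016, "wx": 0, "wy": 0, "wz": 0, "hand": -1}
    - {"x": 0.012, "y": 0, "z": -0.016, "wx": 0, "wy": 0, "wz": 0, "hand": -1}

```text
time: 26.05
tool_pos: [0.53, -0.0479, 0.0438]
tool_rot: [-0.224, 0.687, 0.65, 0.237]
contact_force: [0.5, 0.4, -0.9]
gripper_width: 0.646
grasp_force: 63.7
```

```bash
python3 - <<'E'
from h import *
p,R,s=pose();print(p,s["gripper_width"],s["contact_force"])
C={n:calibration(n) for n in("scene","side")}
# pan centre by ellipse fit of the grey pan, as a check
plan(p+[0,-.11,0.03],n=5)
print(cup([.543,-.323,.15]))
E
```

```text
[ 0.5299864  -0.04787765  0.04383697] 0.646158490932076 [ 0.47699574  0.37405369 -0.91103813]
dist 0.114 row x [-0.0908  0.0081 -0.1217]
[ 0.54247272 -0.30893583  0.178842  ]
```

>>> send_rows:
  rows:
    - {"x": -0.09, "y": 0.008, "z": -0.122, "wx": 0, "wy": 0, "wz": 0, "hand": -1}
    - {"x": -0.09, "y": 0.008, "z": -0.122, "wx": 0, "wy": 0, "wz": 0, "hand": -1}
    - {"x": -0.09, "y": 0.008, "z": -0.122, "wx": 0, "wy": 0, "wz": 0, "hand": -1}
    - {"x": -0.09, "y": 0.008, "z": -0.122, "wx": 0, "wy": 0, "wz": 0, "hand": -1}
    - {"x": -0.09, "y": 0.008, "z": -0.122, "wx": 0, "wy": 0, "wz": 0, "hand": -1}
    - {"x": 0.1, "y": 0, "z": -0.131, "wx": 0, "wy": 0, "wz": 0, "hand": -1}
    - {"x": 0.1, "y": 0, "z": -0.131, "wx": 0, "wy": 0, "wz": 0, "hand": -1}
    - {"x": 0.1, "y": 0, "z": -0.131, "wx": 0, "wy": 0, "wz": 0, "hand": -1}
    - {"x": 0.1, "y": 0, "z": -0.131, "wx": 0, "wy": 0, "wz": 0, "hand": -1}
    - {"x": 0, "y": 0, "z": 0, "wx": 0, "wy": 0, "wz": 0, "hand": -1}

```text
time: 26.88
tool_pos: [0.5324, -0.1605, 0.1791]
tool_rot: [-0.219, 0.686, 0.651, 0.238]
contact_force: [0.9, -0.4, -0.6]
gripper_width: 0.651
grasp_force: 64.2
```

```bash
python3 - <<'E'
from h import *
p,R,s=pose();print(p,s["gripper_width"],s["contact_force"],"cup",p+R.apply(O))
plan(cup([.543,-.323,.13]),n=8)
E
```

```text
[ 0.53244331 -0.16051462  0.17911284] 0.651202930436019 [ 0.87899251 -0.42355692 -0.56456509] cup [ 0.53322512 -0.17472687  0.1503493 ]
dist 0.1501 row x [-0.1077  0.015  -0.0618]
```

>>> send_rows:
  rows:
    - {"x": -0.108, "y": 0.015, "z": -0.062, "wx": 0, "wy": 0, "wz": 0, "hand": -1}
    - {"x": -0.108, "y": 0.015, "z": -0.062, "wx": 0, "wy": 0, "wz": 0, "hand": -1}
    - {"x": -0.108, "y": 0.015, "z": -0.062, "wx": 0, "wy": 0, "wz": 0, "hand": -1}
    - {"x": -0.108, "y": 0.015, "z": -0.062, "wx": 0, "wy": 0, "wz": 0, "hand": -1}
    - {"x": -0.108, "y": 0.015, "z": -0.062, "wx": 0, "wy": 0, "wz": 0, "hand": -1}
    - {"x": -0.108, "y": 0.015, "z": -0.062, "wx": 0, "wy": 0, "wz": 0, "hand": -1}
    - {"x": -0.108, "y": 0.015, "z": -0.062, "wx": 0, "wy": 0, "wz": 0, "hand": -1}
    - {"x": -0.108, "y": 0.015, "z": -0.062, "wx": 0, "wy": 0, "wz": 0, "hand": -1}
    - {"x": 0, "y": 0, "z": 0, "wx": 0, "wy": 0, "wz": 0, "hand": -1}
    - {"x": 0, "y": 0, "z": 0, "wx": 0, "wy": 0, "wz": 0, "hand": -1}

```text
time: 27.72
tool_pos: [0.5394, -0.3078, 0.1508]
tool_rot: [-0.224, 0.687, 0.649, 0.237]
contact_force: [0.6, 1.0, -1.7]
gripper_width: 0.653
grasp_force: 64.2
```

```bash
python3 - <<'E'
from h import *
p,R,s=pose();print(p,s["contact_force"],s["joint_pos"].round(2),"cup",p+R.apply(O))
plan(cup([.543,-.323,.076]),slant(38),n=1,m=8)
E
```

```text
[ 0.53944788 -0.30780219  0.15079694] [ 0.57136399  0.95174629 -1.73572721] [-0.84  0.37  1.49  0.46  1.77 -0.81] cup [ 0.53994281 -0.32182548  0.12193447]
rot total deg 0.1 row w [ 0.0007 -0.0018 -0.0019]
dist 0.0461 row x [-0.0242  0.0026  0.0297]
```

>>> send_rows:
  rows:
    - {"x": -0.024, "y": 0.003, "z": 0.03, "wx": 0, "wy": 0, "wz": 0, "hand": -1}
    - {"x": -0.024, "y": 0.003, "z": 0.03, "wx": 0, "wy": 0, "wz": 0, "hand": -1}
    - {"x": -0.024, "y": 0.003, "z": 0.03, "wx": 0, "wy": 0, "wz": 0, "hand": -1}
    - {"x": -0.024, "y": 0.003, "z": 0.03, "wx": 0, "wy": 0, "wz": 0, "hand": -1}
    - {"x": -0.024, "y": 0.003, "z": 0.03, "wx": 0, "wy": 0, "wz": 0, "hand": -1}
    - {"x": -0.024, "y": 0.003, "z": 0.03, "wx": 0, "wy": 0, "wz": 0, "hand": -1}
    - {"x": -0.024, "y": 0.003, "z": 0.03, "wx": 0, "wy": 0, "wz": 0, "hand": -1}
    - {"x": -0.02, "y": 0.003, "z": 0.026, "wx": 0, "wy": 0, "wz": 0, "hand": -1}
    - {"x": 0, "y": 0, "z": 0, "wx": 0, "wy": 0, "wz": 0, "hand": -1}
    - {"x": 0, "y": 0, "z": 0, "wx": 0, "wy": 0, "wz": 0, "hand": -1}

```text
time: 28.55
tool_pos: [0.5434, -0.3081, 0.1066]
tool_rot: [-0.224, 0.687, 0.65, 0.237]
contact_force: [-0.2, 0.5, -2.0]
gripper_width: 0.647
grasp_force: 64.2
```

```bash
python3 - <<'E'
from h import *
p,R,s=pose();print(p,s["contact_force"],"cup",p+R.apply(O))
E
```

```text
[ 0.54338053 -0.30808921  0.10658355] [-0.21941015  0.51837217 -1.97247531] cup [ 0.54391608 -0.32213839  0.0777344 ]
```

>>> send_rows:
  rows:
    - {"x": -0.0033, "y": 0, "z": 0.0042, "wx": 0, "wy": 0, "wz": 0, "hand": -1}
    - {"x": -0.0033, "y": 0, "z": 0.0042, "wx": 0, "wy": 0, "wz": 0, "hand": -1}
    - {"x": -0.0033, "y": 0, "z": 0.0042, "wx": 0, "wy": 0, "wz": 0, "hand": -1}
    - {"x": -0.0033, "y": 0, "z": 0.0042, "wx": 0, "wy": 0, "wz": 0, "hand": -1}
    - {"x": -0.0033, "y": 0, "z": 0.0042, "wx": 0, "wy": 0, "wz": 0, "hand": -1}
    - {"x": -0.0033, "y": 0, "z": 0.0042, "wx": 0, "wy": 0, "wz": 0, "hand": -1}
    - {"x": -0.0033, "y": 0, "z": 0.0042, "wx": 0, "wy": 0, "wz": 0, "hand": -1}
    - {"x": 0, "y": 0, "z": 0, "wx": 0, "wy": 0, "wz": 0, "hand": -1}
    - {"x": 0, "y": 0, "z": 0, "wx": 0, "wy": 0, "wz": 0, "hand": -1}
    - {"x": 0, "y": 0, "z": 0, "wx": 0, "wy": 0, "wz": 0, "hand": -1}

```text
time: 29.38
tool_pos: [0.5436, -0.3083, 0.1024]
tool_rot: [-0.223, 0.687, 0.65, 0.237]
contact_force: [-3.7, 1.0, 5.7]
gripper_width: 0.655
grasp_force: 64.5
```

Gentle contact at about 7 N, so releasing and backing off.

>>> send_rows:
  rows:
    - {"x": 0, "y": 0, "z": 0, "wx": 0, "wy": 0, "wz": 0, "hand": 1}
    - {"x": 0, "y": 0, "z": 0, "wx": 0, "wy": 0, "wz": 0, "hand": 1}
    - {"x": 0, "y": 0, "z": 0, "wx": 0, "wy": 0, "wz": 0, "hand": 1}
    - {"x": 0, "y": 0, "z": 0, "wx": 0, "wy": 0, "wz": 0, "hand": 1}
    - {"x": 0, "y": 0, "z": 0, "wx": 0, "wy": 0, "wz": 0, "hand": 1}
    - {"x": 0, "y": 0, "z": 0, "wx": 0, "wy": 0, "wz": 0, "hand": 1}
    - {"x": 0, "y": 0, "z": -0.05, "wx": 0, "wy": 0, "wz": 0, "hand": 1}
    - {"x": 0, "y": 0, "z": -0.1, "wx": 0, "wy": 0, "wz": 0, "hand": 1}
    - {"x": 0, "y": 0, "z": -0.15, "wx": 0, "wy": 0, "wz": 0, "hand": 1}
    - {"x": 0, "y": 0, "z": -0.2, "wx": 0, "wy": 0, "wz": 0, "hand": 1}

```text
time: 30.22
tool_pos: [0.5403, -0.3542, 0.1606]
tool_rot: [-0.225, 0.687, 0.65, 0.237]
contact_force: [0.4, -1.2, -0.3]
gripper_width: 1.002
grasp_force: 0.0
```

>>> send_rows:
  rows:
    - {"x": 0, "y": 0, "z": -0.2, "wx": 0, "wy": 0, "wz": 0, "hand": 1}
    - {"x": 0, "y": 0, "z": -0.2, "wx": 0, "wy": 0, "wz": 0, "hand": 1}
    - {"x": 0, "y": 0, "z": -0.2, "wx": 0, "wy": 0, "wz": 0, "hand": 1}
    - {"x": 0, "y": 0, "z": -0.1, "wx": 0, "wy": 0, "wz": 0, "hand": 1}
    - {"x": 0, "y": 0, "z": 0, "wx": 0, "wy": 0, "wz": 0, "hand": 1}
    - {"x": 0, "y": 0, "z": 0, "wx": 0, "wy": 0, "wz": 0, "hand": 1}
    - {"x": 0, "y": 0, "z": 0, "wx": 0, "wy": 0, "wz": 0, "hand": 1}
    - {"x": 0, "y": 0, "z": 0, "wx": 0, "wy": 0, "wz": 0, "hand": 1}
    - {"x": 0, "y": 0, "z": 0, "wx": 0, "wy": 0, "wz": 0, "hand": 1}
    - {"x": 0, "y": 0, "z": 0, "wx": 0, "wy": 0, "wz": 0, "hand": 1}

```text
time: 31.05
tool_pos: [0.5371, -0.4179, 0.2421]
tool_rot: [-0.224, 0.686, 0.65, 0.237]
contact_force: [0.5, -0.3, 0.4]
gripper_width: 1.002
grasp_force: 0.0
```

```bash
python3 - <<'E'
from h import *
p,R,s=pose();print(s["time"],p,s["contact_force"],s["joint_vel"].round(3))
C={n:calibration(n) for n in("scene","side")}
# wrist view: rim and floor of the cup at the modelled place - edge score over x,y for a rim circle, height .147
c=calibration("wrist");G=cv2.cvtColor(grab_frame("wrist"),cv2.COLOR_BGR2GRAY)
E=cv2.GaussianBlur(cv2.Canny(G,60,150).astype(float),(5,5),0)
th=np.linspace(0,2*np.pi,90)
def score(x,y,z,r):
    q=np.array([proj(c,np.array([x+r*np.cos(t),y+r*np.sin(t),z])) for t in th]).round().astype(int)
    ok=(q[:,0]>=0)&(q[:,0]<560)&(q[:,1]>=0)&(q[:,1]<420); q=q[ok]
    return E[q[:,1],q[:,0]].sum()/90
for z,r in((.147,.0265),(.072,.065)):
    b=max((score(x,y,z,r),x,y) for x in np.arange(.515,.57,.0015) for y in np.arange(-.35,-.295,.0015));print(z,b)
E
```

```text
31.05 [ 0.53710553 -0.41793199  0.24209176] [ 0.51577197 -0.3042409   0.44256246] [-0.002 -0.003 -0.009  0.001  0.003  0.001]
0.147 (np.float64(94.25260416666667), np.float64(0.543499999999999), np.float64(-0.32599999999999996))
0.072 (np.float64(59.776692708333336), np.float64(0.5389999999999991), np.float64(-0.32599999999999996))
```

The wrist view puts the cup's rim at (0.5435, -0.326) at the standing height and the pan centre at (0.539, -0.326), so it sits about 5 mm off centre. The arm is at rest and touching nothing.

```bash
python3 -c "
from plant import job_done
print(job_done())"
```

```text
the job is handed in; nothing more can be done
None
```

The job is handed in: I pressed the pump to its stop and let it back up with the cup under the spout, and the cup now stands released about 5 mm off the pan's centre; the hand-in call returned no verdict.

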